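# Load the grooming caddy and hang it by its bail

## Robot

A 6-joint arm with a two-finger parallel gripper is mounted at the origin on the work surface. World frame = base frame: x ahead of the robot, y to its left, z up, the work surface at z = 0. Lengths are in m, angles in degrees, forces in N, time in s.
With the tool pointing down it reaches from about 0.25 to 0.725 m from the base axis. Payload 9.7 kg.
Tool frame: the origin (TCP) lies midway between the tips of the shut fingers; the grasp point (between the pads) lies 19 mm behind it; z points along the fingers, y is the line along which they close (so a half turn about z gives the same grasp; the last joint's range is limited). The gripper opens to 85 mm and grips with 20 to 120 N. Pads are 22 mm wide; open, the fingers measure 114 mm over their backs; the gripper's body (76 mm by 85 mm) begins 54 mm behind the grasp point. The pads swing forward as they close: fully open they stand 13 mm farther back than shut.
Start: joints at [-64.343, 4.979, 10.078, 95.1, 0, 90], TCP at [0.238, -0.496, 0.231] pointing down, gripper open.
Joint ranges: [-179.16, 179.16], [-48.56, 103.87], [-65.8, 70.77], [-126.05, 130.52], [-82.76, 87.17], [-180, 180]. Speed limits (degrees/s): [127.2, 127.2, 147.25, 180, 180, 180].

## Interface

Orientations are given as [roll, pitch, yaw] about the fixed x, y, z axes, in that order (R = Rz(yaw) Ry(pitch) Rx(roll)).
In Python, from workcell import bot gives the robot as it stands.
- The arm moves only by the shell command python3 -m crank 'ROWS' [FORCE]. ROWS is JSON, a list of rows, each an object with "gripper": the finger opening in mm, from 0 to 85.4; "travel": the shift along the tool's x, y, z in mm, a list of three; "twist": the turn, a rotation vector about the tool's x, y, z in rad, a list of three. In form: [{"gripper": gripper, "travel": [tx, ty, tz], "twist": [rx, ry, rz]}, ...]. A call has 1 to 12 rows; each row shifts and turns the commanded pose from where the row before left it, along the tool's axes as they then stand; what a row does not reach is not made up. A row lasts 1/8 s, in which the tool goes at most 62.5 mm and 10.7 degrees, less where a joint would pass 70% of its speed; a pose out of reach is approached as far as the arm can. A call is refused whole if a number of a shift passes 62.5 or a number of a turn 0.188, either way. A call with a gripper value outside its range is refused whole. The fingers move at their own pace and stop on an object; FORCE is the grip in N (left out, the last holds). Time passes only in rows, so rows that do not move let the fingers close. It gives the time, the measured TCP pose, the force, the opening and the grip force at its end, in the units of the state.
- bot.get_obs(): the state, without advancing time (a new reading comes with each control period).
- bot.camera(name): name is "scene" or "top" or "wrist"; returns the picture (420x560x3 uint8, red, green, blue); there is no depth.
- bot.calibration(name): a dict with "vfov" (degrees; the focal length in pixels is half the picture's height over the tangent of half this angle, whatever the lens; pixels are square), "cx", "cy" (the principal point, pixels), "camera_from_world" (4x4, takes a point from world to camera coordinates). Camera axes: x right, y down, z forward; pixel columns grow to the right and rows downward; lengths in m; the calibration is good to about 2 mm. A picture is of the moment at which its call begins: read the wrist's pose just before it. calibration takes no time and is no camera call; for the wrist camera it gives the pose at the moment of the call.
- bot.job_done(): hands the job in; it is judged then, once.
The state is a dict: "time": time; "q": joint angles; "qd": joint speeds; "joint_efforts": joint torques, N m; "ee_pos": TCP position; "tcp_rot": TCP orientation; "wrist_force": force on the tool from outside, world axes, zero at the start; "torque": the same for the moment, N m; "opening": finger opening in m; "grasp_force": force on a finger pad.
Only numpy, scipy, OpenCV 4.12 (cv2) and the standard library are available. Lean on these libraries where they do the work, as an engineer would, in place of code of your own. Each camera call takes 0.05 s, during which the arm holds its last target. There are 200 camera calls.

## Task

Put the slim steel tweezers case and the small amber jar into the open steel caddy while it stands on the shelf. Then, with the caddy still standing there, swing its folded bail upright and hang the caddy by the bail over the level part of the hook stand's arm, so that it hangs there freely and the right way up with both things inside. Leave the large amber jar and everything else where it stands, and do not tip the caddy over.

Things in the scene. Friction and masses are not known exactly. Their poses are not given: they have to be found in the camera images.
- caddy: Open rectangular stainless steel caddy (small pail) standing on the shelf: 110 mm along its own x, 120 mm along y, 62 mm high, walls and floor 3 mm, about 0.3 kg empty. Origin: centre of its underside; z up. Its 6 mm wire swing bail starts folded out over its own -x side (facing roughly to the robot), side wires outside the walls, leaving the mouth open.
- bail (a joint): Angle of the bail about its pivots, which sit at the caddy's x = 0, y = +-65 mm, z = 56 mm (pivot line along the caddy's y): 0 folded level towards the caddy's -x, 1.571 upright, stop at 1.75. Starts at 0.25 to 0.5, turns with light friction (under 0.5 N at the tab) and stays where it is left.
- bail_crown (a point): Centre of the bail wire at the middle of its crown, 98 mm from the pivot line (154 mm above the caddy's underside when upright). The arch runs straight from the pivots for 62 mm, then slopes in to the crown, falling 6 mm over the last 22 mm to each side. Axes: the bail's, equal to the caddy's at joint 0 (y along the pivot line).
- bail_tab (a point): Middle of the light wooden grip tab on the outside of the crown, 116 mm from the pivot line: 32 mm long (from 100 to 132 mm from the pivots), 24 mm wide along the pivot line, 12 mm thick. With the bail upright it stands like a small post, 24 mm wide along the caddy's y and 12 mm along its x, to be pinched from above. Axes as bail_crown.
- hook: Fixed steel hook stand: base 100 x 100 x 12 mm, 14 mm thick post 202 mm high at its centre, 8 mm round arm from the post's top along the stand's own -x. Origin: centre of the base's underside. The arm's centre line slopes from 200 mm height to 186 mm at 60 mm out, is level to 120 mm out, then turns up to its tip 138 mm out, 210 mm high.
- hook_seat (a point): Top of the arm in the middle of its level part (90 mm out from the post, 190 mm high), where the bail's crown shall rest, its wire across the arm. Axes of the stand: +x towards the post, -x towards the upturned tip, which is 48 mm away with its top 24 mm above this point.
- case_mid (a point): Middle of the tweezers case, a slim closed stainless box lying flat: 80 mm along its own x, 22 mm wide along its own y, 16 mm high, 60 g; the point is 8 mm above its underside.
- jar_mid (a point): Middle of the small amber glass jar with a black screw lid, standing upright: 38 mm in diameter, 48 mm high, about 80 g; the point is 24 mm above its underside.
- big_jar: Bystander: large amber jar with black lid, 62 mm in diameter, 85 mm high; stays. Origin: centre of its underside.
- tin: Bystander: flat round steel tin, 49 mm in diameter, 16 mm high; stays. Origin: centre of its underside.
- denture_cup: Bystander: lidded pearl-white denture cup, 92 mm in diameter, 78 mm high; stays. Origin: centre of its underside.
- magnifier: Bystander: magnifying glass with black handle lying flat, 190 mm long, 18 mm high; stays. Origin: under the centre of the lens; the handle runs along its own -x, to 149 mm.
- tumbler: Bystander: white tumbler, 70 mm in diameter, 90 mm high; stays. Origin: centre of its underside.
- lotion: Bystander: grey lotion bottle, 54 mm in diameter, 130 mm high; stays. Origin: centre of its underside.

How it is judged:
By the outcome, as a careful person would: the job done as asked, in the order asked, and still so for the second after the job is handed in, with the robot touching nothing.
It also fails if it takes over 72 s, if anything falls off the work surface, if the arm or the gripper's body presses on something with over 40 N, if the wrist force passes 120 N, or if a joint passes its speed limit or range.

## Working session

There is one attempt and no reset: what is moved stays moved. The work goes in short steps, Python scripts to look and compute and a shell command to move; the robot and the scene stay as the last step left them, time stands still between calls to the robot, and variables do not carry over. Pictures are saved under pics/ and viewed, at most 10 in all, crops included, and the job is handed in when it is done.

```bash
ls; mkdir -p pics; python3 - <<'E'
from workcell import bot
import cv2
o=bot.get_obs(); print(o)
for n in("scene","top","wrist"):
    c=bot.calibration(n); print(n,c)
    im=bot.camera(n); cv2.imwrite(f"pics/{n}0.png",im[...,::-1])
E
```

```text
pics
{'time': 0.0, 'q': array([-6.43426827e+01,  5.01052908e+00,  1.00335895e+01,  9.50995827e+01,
       -5.06565846e-04,  8.99985623e+01]), 'qd': array([ 0.08136431,  0.0171467 , -0.01806863, -0.08769361,  0.06104553,
        0.00785305]), 'joint_efforts': array([ 5.28429282e-04, -5.20384026e+01,  4.64804900e+01,  1.63408765e-02,
        7.58151396e-05,  1.78708154e-05]), 'ee_pos': array([ 0.23803897, -0.49555867,  0.23058081]), 'tcp_rot': array([-1.79923478e+02,  5.04645274e-04,  2.56587557e+01]), 'wrist_force': array([0.13988922, 0.16417678, 1.34117811]), 'torque': array([-0.04286939,  0.06064776,  0.01965973]), 'grasp_force': 0.0, 'opening': 0.08545014189645915}
scene {'vfov': 52.17259761946587, 'cx': 280.0132172904396, 'cy': 209.38316974717046, 'camera_from_world': array([[ 6.99370149e-01,  7.14758965e-01, -1.00858013e-03,
        -4.82342919e-01],
       [ 5.77041214e-01, -5.65449039e-01, -5.89313857e-01,
        -2.31305860e-01],
       [-4.21787663e-01,  4.11566528e-01, -8.07903559e-01,
         1.44938824e+00],
       [ 0.00000000e+00,  0.00000000e+00,  0.00000000e+00,
         1.00000000e+00]])}
top {'vfov': 44.34179819114872, 'cx': 284.6972440096074, 'cy': 216.08440686925977, 'camera_from_world': array([[-0.08060419, -0.99674455, -0.0018097 ,  0.11296389],
       [-0.97272632,  0.07905782, -0.21806735,  0.62073922],
       [ 0.21750051, -0.0158168 , -0.97593204,  1.5414487 ],
       [ 0.        ,  0.        ,  0.        ,  1.        ]])}
wrist {'vfov': 63.43742281775095, 'cx': 283.7958545639924, 'cy': 210.6682999908959, 'camera_from_world': array([[ 0.43370354, -0.90105491,  0.0011348 , -0.54968984],
       [-0.85401476, -0.41065951,  0.31940186, -0.04225634],
       [-0.2873326 , -0.13949485, -0.94761868,  0.37900225],
       [ 0.        ,  0.        ,  0.        ,  1.        ]])}
```

```bash
python3 - <<'E'
import cv2
for n in("top","scene"):
    im=cv2.imread(f"pics/{n}0.png"); cv2.imwrite(f"pics/{n}0b.png",cv2.resize(im,(800,600),interpolation=cv2.INTER_CUBIC))
E
```

```text
(no output)
```

View pics/top0b.png

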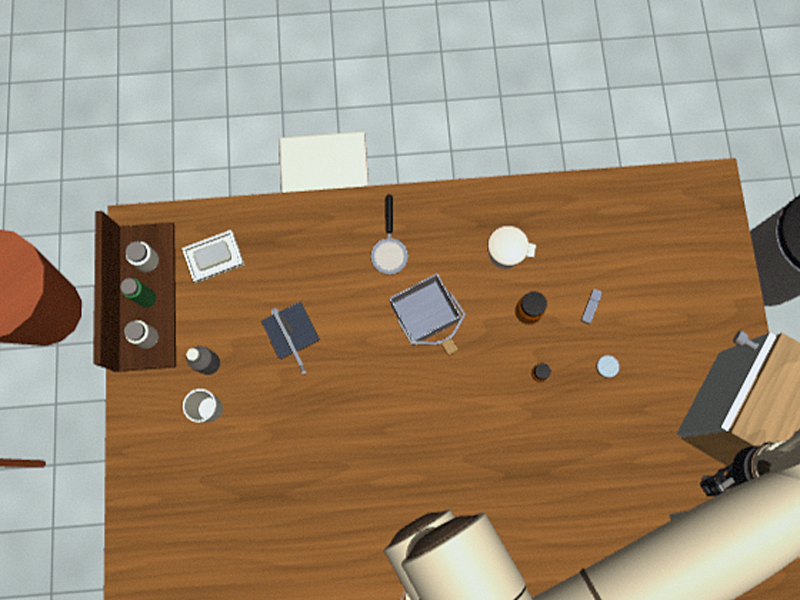

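View pics/scene0b.png

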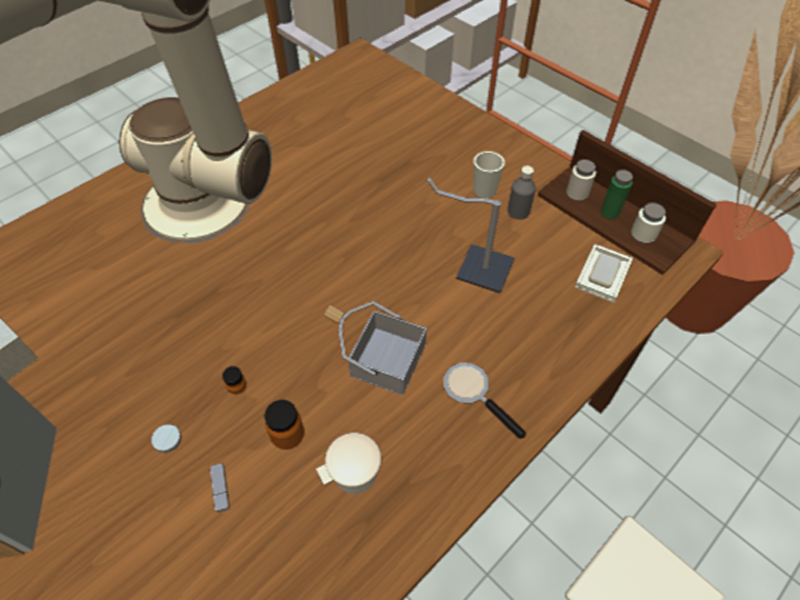

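The top view (800×600) shows the case near (592,306), the small jar's lid at (542,371), the caddy around (427,309) with its tab at (450,346), and the hook base at (290,330) with the arm's tip at (304,372). In the scene view the tip is at (430,181), the post top at (495,203) and the tab at (334,314).

```bash
cat > h.py <<'E'
import numpy as np, cv2
from workcell import bot
def cam(n):
    c=bot.calibration(n); f=210/np.tan(np.radians(c["vfov"])/2); return f,c["cx"],c["cy"],c["camera_from_world"]
def ray(C,u,v):
    f,cx,cy,T=C; R=T[:3,:3]; o=-R.T@T[:3,3]; d=R.T@np.array([(u-cx)/f,(v-cy)/f,1]); return o,d/np.linalg.norm(d)
def plane(C,u,v,z):
    o,d=ray(C,u,v); return o+d*(z-o[2])/d[2]
def tri(C1,p1,C2,p2):
    o1,d1=ray(C1,*p1);o2,d2=ray(C2,*p2)
    s=np.linalg.lstsq(np.c_[d1,-d2],o2-o1,rcond=None)[0]; a=o1+s[0]*d1;b=o2+s[1]*d2
    return (a+b)/2,np.linalg.norm(a-b)
def proj(C,p):
    f,cx,cy,T=C; q=T[:3,:3]@np.asarray(p)+T[:3,3]; return np.array([f*q[0]/q[2]+cx,f*q[1]/q[2]+cy])
E
python3 - <<'E'
from h import *
np.set_printoptions(precision=4,suppress=True)
t=cam("top");s=cam("scene")
T=cv2.imread("pics/top0.png");S=cv2.imread("pics/scene0.png")
def blob(im,x0,y0,x1,y1,fn):
    x0,y0,x1,y1=[int(v*.7) for v in(x0,y0,x1,y1)]
    hsv=cv2.cvtColor(im,cv2.COLOR_BGR2HSV)[y0:y1,x0:x1].astype(int)
    m=fn(hsv).astype(np.uint8); n,l,st,c=cv2.connectedComponentsWithStats(m)
    k=1+st[1:,4].argmax(); r=cv2.minAreaRect(np.argwhere(l==k)[:,::-1].astype(np.float32))
    box=cv2.boxPoints(r)+[x0,y0]
    return c[k]+[x0,y0],box,st[k,4]
grey=lambda h:h[...,1]<90
dark=lambda h:h[...,2]<60
for nm,z,f,rg in[("case",.016,grey,(570,280,615,335)),("lid",.048,dark,(525,355,560,385)),("base",.012,lambda h:(h[...,2]<95)&((h[...,0]>90)|(h[...,1]<90)),(245,290,330,370)),("caddy",.062,grey,(380,265,475,362)),("tin",.016,grey,(590,350,630,385))]:
    c,b,a=blob(T,*rg,f); P=[plane(t,*p,z) for p in b]
    print(nm,c,a,plane(t,*c,z),"box ctr",np.mean(P,0),"sides",[round(float(np.linalg.norm(P[i]-P[(i+1)%4])),4) for i in range(4)],"yaw",[round(float(np.degrees(np.arctan2(*(P[(i+1)%4]-P[i])[1::-1]))),1) for i in range(2)])
    print(np.array(b))
for nm,a,b in[("tip",(304,372),(430,181)),("posttop",(275,311),(496,203)),("tab",(450,346),(334,314)),("bend",(301,363),(437,191))]:
    print(nm,tri(t,np.array(a)*.7,s,np.array(b)*.7))
E
```

```text
case [413.9943 213.7356] 174 [ 0.6135 -0.3554  0.016 ] box ctr [ 0.6135 -0.3554  0.016 ] sides [0.0825, 0.0225, 0.0824, 0.0223] yaw [-28.0, -117.0]
[[406.2493 223.9303]
 [415.126  201.1046]
 [421.689  203.6568]
 [412.8123 226.4826]]
lid [375.5882 261.1176] 17 [ 0.4668 -0.2075  0.048 ] box ctr [ 0.4678 -0.2079  0.048 ] sides [0.0125, 0.0292, 0.0125, 0.0292] yaw [-74.2, -166.2]
[[372.1507 257.0685]
 [375.8767 255.6712]
 [379.2055 264.5479]
 [375.4795 265.9452]]
base [208.6974 228.0113] 532 [0.621  0.3087 0.012 ] box ctr [0.6214 0.3094 0.012 ] sides [0.0574, 0.0995, 0.0568, 0.0992] yaw [-67.1, -157.2]
[[193.8 218.6]
 [209.8 210.6]
 [223.2 237.4]
 [207.2 245.4]]
caddy [298.2512 217.0012] 1616 [0.6229 0.0202 0.062 ] box ctr [0.6174 0.015  0.062 ] sides [0.1404, 0.1445, 0.1379, 0.1432] yaw [-66.2, -158.2]
[[270.0434 209.0824]
 [309.0325 188.5618]
 [330.0738 228.5401]
 [291.0846 249.0607]]
tin [425.4118 256.0196] 204 [ 0.474  -0.3729  0.016 ] box ctr [ 0.4741 -0.3732  0.016 ] sides [0.0477, 0.0512, 0.0474, 0.0512] yaw [-94.6, 171.8]
[[418. 248.]
 [433. 248.]
 [433. 264.]
 [418. 264.]]
tip (array([0.4878, 0.2767, 0.208 ]), np.float64(0.003801416888838765))
posttop (array([0.6146, 0.3276, 0.2037]), np.float64(0.0006941575339398258))
tab (array([ 0.5333, -0.0203,  0.1018]), np.float64(0.003635992192302598))
bend (array([0.5067, 0.2815, 0.1921]), np.float64(0.0018152256247092363))
```

```bash
python3 - <<'E'
import cv2,numpy as np
T=cv2.imread("pics/top0.png");S=cv2.imread("pics/scene0.png")
a=cv2.resize(T[180:280,170:340],None,fx=4.7,fy=4.7,interpolation=cv2.INTER_CUBIC)
cv2.imwrite("pics/cr.png",a[:470,:799])
E
```

```text
(no output)
```

View pics/cr.png

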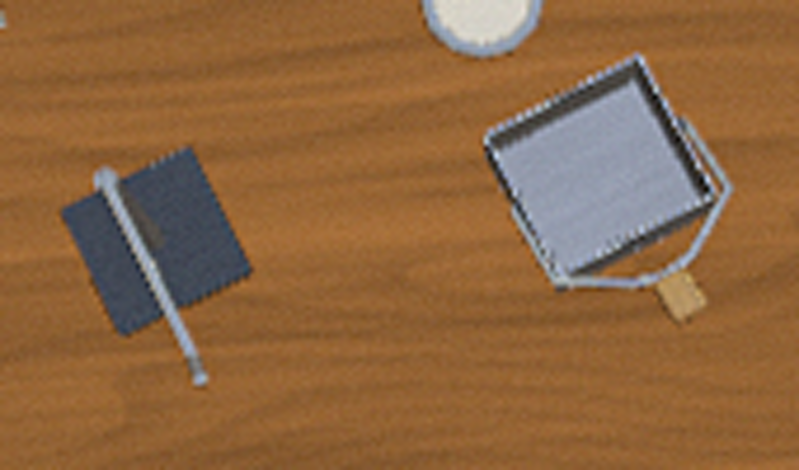

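The crop shows the caddy's rim corners at (485,138), (640,57), (715,203), (560,280), the tab at (682,296), and the hook base's corners at (62,210), (192,148), (250,270), (123,335). The arm runs from (104,175) to (200,380).

```bash
python3 - <<'E'
from h import *
np.set_printoptions(precision=4,suppress=True)
t=cam("top");s=cam("scene")
g=lambda p:(p[0]/4.7+170-.4,p[1]/4.7+180-.4)
def quad(nm,pts,z):
    P=np.array([plane(t,*g(p),z) for p in pts]); print(nm,P.mean(0),[round(float(np.linalg.norm(P[i]-P[(i+1)%4])),4) for i in range(4)],[round(float(np.degrees(np.arctan2(*(P[(i+1)%4]-P[i])[1::-1]))),1) for i in range(4)])
quad("caddy",[(485,138),(640,57),(715,203),(560,280)],.062)
quad("base",[(62,210),(192,148),(250,270),(123,335)],.012)
a=plane(t,*g((104,173)),.202);b=plane(t,*g((200,380)),.208);print("arm",a,b,np.degrees(np.arctan2(*(a-b)[1::-1])),np.linalg.norm((a-b)[:2]))
# jar lid by darkness in small window: edges
T=cv2.imread("pics/top0.png"); h=cv2.cvtColor(T,cv2.COLOR_BGR2HSV)[250:270,368:390]
print(h[...,2]);
E
```

```text
caddy [0.6279 0.0229 0.062 ] [0.1184, 0.1119, 0.1156, 0.1087] [-66.3, -158.7, 112.1, 22.8]
base [0.6136 0.3275 0.012 ] [0.0981, 0.0954, 0.0961, 0.0977] [-68.2, -158.3, 113.1, 22.9]
arm [0.6187 0.3297 0.202 ] [0.4866 0.277  0.208 ] 21.74457966735731 0.14223676247122669
[[154 160 158 160 156 161 152 147 142 142 146 141 149 147 144 148 147 149
  146 146 146 151]
 [156 155 156 157 153 153 156 148 143 140 145 137 141 143 141 145 143 141
  143 140 143 144]
 [153 152 148 154 151 149 147 145 139 136 138 137 143 136 138 140 135 136
  143 139 147 143]
 [148 144 144 147 148 148 155 155 145 142 131 127 133 146 148 146 144 146
  146 143 148 152]
 [146 152 154 153 146 159 158 159 127 128  97  89  90 123 128 150 151 151
  143 153 149 145]
 [156 154 155 154 158 160 140 129  74  87  63  61  67  63  50 119 146 147
  145 149 147 146]
 [154 150 150 155 158 142  87  58  58  60  55  61  63  59  59  59 124 148
  144 145 149 147]
 [142 146 144 153 144 106  65  50  63  61  60  59  59  66  65  60  84 151
  157 149 152 146]
 [141 142 140 144 112  93  29  67  70  66  55  68  66  67  58  63  73 124
  154 151 152
[... 329 characters left out ...]
8  69  68  69  68  64  68 135
  142 134 131 136]
 [147 141 144 152  91  99  80  19  56  68  75  67  70  68  75  72 108 137
  139 136 133 139]
 [143 141 137 147 126  74 100  85  33  42  58  57  64  64  67 107 141 146
  141 139 132 138]
 [144 141 136 133 142  95  79 100  89  84  56  67  61  79 105 149 141 131
  140 130 135 135]
 [140 135 138 143 139 140 117  97  99 114  92 103  98 131 142 142 134 131
  135 134 136 134]
 [144 143 144 145 143 147 147 133 106 103 104 116 112 132 134 131 134 128
  136 135 140 132]
 [141 138 137 136 145 139 142 136 136 138 140 140 140 139 134 136 137 142
  143 142 138 143]
 [139 133 134 136 133 134 134 136 141 140 138 133 140 139 141 142 141 136
  134 135 137 132]]
```

```bash
cat >> h.py <<'E'
from scipy.spatial.transform import Rotation as Ro
def to(p,ypr=None):
    "mm in tool axes from here to world point p; twist (rad, tool axes) to roll/pitch/yaw ypr"
    o=bot.get_obs(); R=Ro.from_euler("xyz",o["tcp_rot"],degrees=True)
    out=[(R.inv().apply(np.asarray(p)-o["ee_pos"])*1000).round(1)]
    if ypr is not None: out.append((R.inv()*Ro.from_euler("xyz",ypr,degrees=True)).as_rotvec().round(3))
    print("t",round(o["time"],2),"pos",o["ee_pos"].round(4),o["tcp_rot"].round(1),"to",*out,"F",o["wrist_force"].round(1),"op",round(o["opening"]*1000,1),"g",round(o["grasp_force"],1))
E
python3 -m crank '[{"gripper":45,"travel":[0,0,0],"twist":[0,0,0.187]},{"gripper":45,"travel":[0,0,0],"twist":[0,0,0.187]},{"gripper":45,"travel":[0,0,0],"twist":[0,0,0.187]},{"gripper":45,"travel":[0,0,0],"twist":[0,0,0.187]},{"gripper":45,"travel":[33,-37.5,16],"twist":[0,0,0.187]},{"gripper":45,"travel":[33,-37.5,16],"twist":[0,0,0]},{"gripper":45,"travel":[33,-37.5,16],"twist":[0,0,0]},{"gripper":45,"travel":[33,-37.5,16],"twist":[0,0,0]},{"gripper":45,"travel":[33,-37.5,16],"twist":[0,0,0]},{"gripper":45,"travel":[33,-37.5,16],"twist":[0,0,0]},{"gripper":45,"travel":[33,-37.5,16],"twist":[0,0,0]},{"gripper":45,"travel":[0,0,0],"twist":[0,0,0]}]' 30
python3 - <<'E'
from h import *
to([.6135,-.3554,.10],[180,0,-28])
C=cam("wrist"); im=bot.camera("wrist"); cv2.imwrite("pics/w1.png",im[...,::-1])
print(proj(C,[.6135,-.3554,.016]))
h=cv2.cvtColor(im,cv2.COLOR_RGB2HSV); m=(h[...,1]<90).astype(np.uint8)
n,l,st,c=cv2.connectedComponentsWithStats(m)
for k in range(1,n):
    if st[k,4]>300:
        b=cv2.boxPoints(cv2.minAreaRect(np.argwhere(l==k)[:,::-1].astype(np.float32)));P=np.array([plane(C,*p,.016) for p in b])
        print(st[k],c[k],P.mean(0).round(4),[np.linalg.norm(P[i]-P[i-1]).round(4) for i in range(2)],np.degrees(np.arctan2(*(P[1]-P[0])[1::-1])))
E
```

```text
time: 1.65
ee_pos: [0.5622, -0.361, 0.1164]
tcp_rot: [-180.0, 0.2, -27.6]
wrist_force: [0.1, -1.0, 0.9]
opening: 0.0447
grasp_force: 0.0
t 1.65 pos [ 0.5622 -0.361   0.1164] [-180.     0.2  -27.6] to [ 42.9 -28.7  16.2] [-0.001  0.004  0.007] F [ 0.1 -1.   0.9] op 44.7 g 0.0
[242.9195936  152.86218964]
[ 225   97   35  111 3461] [242.73302514 151.12626409] [ 0.6123 -0.3545  0.016 ] [np.float64(0.0791), np.float64(0.0219)] -115.74046826396413
[   0  236   76   88 5385] [ 32.64642526 279.94818942] [ 0.6001 -0.1561  0.016 ] [np.float64(0.0827), np.float64(0.0579)] -117.57773290905749
[   11   263   547   157 37572] [284.32870223 367.07074417] [ 0.4489 -0.3029  0.016 ] [np.float64(0.5197), np.float64(0.1706)] -41.984376521196815
[542 327  18  56 548] [553.23357664 357.18978102] [ 0.333  -0.5073  0.016 ] [np.float64(0.0616), np.float64(0.0145)] -117.60191851170327
```

```bash
python3 -m crank '[{"gripper":45,"travel":[20.5,-14.3,0],"twist":[0,0,-0.02]},{"gripper":45,"travel":[20.5,-14.3,0],"twist":[0,0,0]},{"gripper":45,"travel":[0,0,40],"twist":[0,0,0]},{"gripper":45,"travel":[0,0,40],"twist":[0,0,0]},{"gripper":45,"travel":[0,0,30],"twist":[0,0,0]},{"gripper":45,"travel":[0,0,0],"twist":[0,0,0]}]'
python3 - <<'E'
from h import *
to([.612,-.3547,.003],[180,0,-26.5])
E
```

```text
time: 2.45
ee_pos: [0.6076, -0.3566, 0.0074]
tcp_rot: [-180.0, 0.3, -26.7]
wrist_force: [-1.0, -0.1, 0.8]
opening: 0.045
grasp_force: 0.0
t 2.45 pos [ 0.6076 -0.3566  0.0074] [-180.     0.3  -26.7] to [ 3.1 -3.7  4.4] [-0.     0.004 -0.004] F [-1.  -0.1  0.8] op 45.0 g 0.0
```

```bash
python3 -m crank '[{"gripper":45,"travel":[3,-3.5,4],"twist":[0,0,0]},{"gripper":15,"travel":[0,0,0],"twist":[0,0,0]},{"gripper":15,"travel":[0,0,0],"twist":[0,0,0]},{"gripper":15,"travel":[0,0,0],"twist":[0,0,0]},{"gripper":15,"travel":[0,0,0],"twist":[0,0,0]},{"gripper":15,"travel":[0,0,-40],"twist":[0,0,0]},{"gripper":15,"travel":[0,0,-40],"twist":[0,0,0]},{"gripper":15,"travel":[0,0,-40],"twist":[0,0,0]},{"gripper":15,"travel":[0,0,-40],"twist":[0,0,0]},{"gripper":15,"travel":[0,0,0],"twist":[0,0,0]}]' 40
python3 - <<'E'
from h import *
C=np.array([.628,.023,0]);c,s=np.cos(np.radians(22.5)),np.sin(np.radians(22.5))
print(C+np.array([c,s,0])*.022)
to(np.r_[(C+np.array([c,s,0])*.022)[:2],.165],[180,0,-67.5])
E
```

```text
time: 3.7
ee_pos: [0.6153, -0.3555, 0.17]
tcp_rot: [180.0, -0.4, -26.6]
wrist_force: [0.0, -0.2, -0.7]
opening: 0.0206
grasp_force: 39.5
[0.64832535 0.03141904 0.        ]
t 3.7 pos [ 0.6153 -0.3555  0.17  ] [180.   -0.4 -26.6] to [-144.1 -360.6    3.9] [-0.002 -0.006  0.713] F [ 0.  -0.2 -0.7] op 20.6 g 39.5
```

```bash
python3 -m crank '[{"gripper":15,"travel":[-20,-50,0],"twist":[0,0,0]},{"gripper":15,"travel":[-20,-50,0],"twist":[0,0,0]},{"gripper":15,"travel":[-20,-50,0],"twist":[0,0,0]},{"gripper":15,"travel":[-20,-50,0],"twist":[0,0,0]},{"gripper":15,"travel":[-20,-50,0],"twist":[0,0,0]},{"gripper":15,"travel":[-20,-50,0],"twist":[0,0,0]},{"gripper":15,"travel":[-20,-50,0],"twist":[0,0,0.178]},{"gripper":15,"travel":[0,0,0],"twist":[0,0,0.178]},{"gripper":15,"travel":[0,0,0],"twist":[0,0,0.178]},{"gripper":15,"travel":[0,0,0],"twist":[0,0,0.178]},{"gripper":15,"travel":[0,0,0],"twist":[0,0,0]},{"gripper":15,"travel":[0,0,0],"twist":[0,0,0]}]'
python3 - <<'E'
from h import *
to([.6483,.0314,.165],[180,0,-67.5])
C=cam("wrist"); im=bot.camera("wrist"); cv2.imwrite("pics/w2.png",im[...,::-1])
np.save("w2.npy",np.array([0]));import pickle;pickle.dump(C,open("w2.pkl","wb"))
E
```

```text
time: 5.2
ee_pos: [0.4803, -0.2705, 0.1781]
tcp_rot: [-167.1, 6.4, -36.0]
wrist_force: [-0.3, 0.2, 0.1]
opening: 0.0206
grasp_force: 39.5
t 5.2 pos [ 0.4803 -0.2705  0.1781] [-167.1    6.4  -36. ] to [ -39.6 -330.5   93.8] [-0.189  0.169  0.535] F [-0.3  0.2  0.1] op 20.6 g 39.5
```

View pics/w2.png

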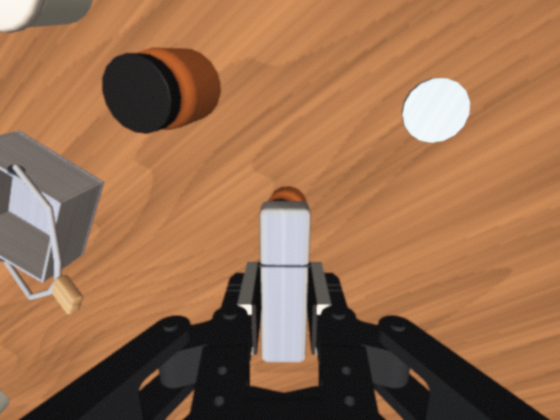

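The wrist view shows the case well held between the fingers at (285,285) and the caddy to the left, at (50,210). The arm came up short and tilted, so I'm checking the joints.

```bash
python3 - <<'E'
from h import *
o=bot.get_obs();print(o["q"].round(1),o["qd"].round(1))
E
```

```text
[-36.   10.3   9.   95.1  12.9 179.9] [ 1.  -0.1  0.3  0.1 -0.   0.1]
```

```bash
python3 - <<'E'
from h import *
to([.6483,.0314,.165],[180,0,-36])
E
```

```text
t 5.25 pos [ 0.4806 -0.27    0.1783] [-167.1    6.3  -35.9] to [ -39.2 -329.9   93.8] [-0.225  0.11  -0.011] F [-0.1 -0.1  0.5] op 20.6 g 39.5
```

```bash
python3 -m crank '[{"gripper":15,"travel":[0,0,0],"twist":[0,0,-0.18]},{"gripper":15,"travel":[0,0,0],"twist":[0,0,-0.18]},{"gripper":15,"travel":[0,0,0],"twist":[0,0,-0.18]},{"gripper":15,"travel":[0,0,0],"twist":[0,0,-0.18]},{"gripper":15,"travel":[0,0,0],"twist":[0,0,-0.18]},{"gripper":15,"travel":[0,0,0],"twist":[0,0,-0.18]},{"gripper":15,"travel":[0,0,0],"twist":[0,0,-0.18]},{"gripper":15,"travel":[0,0,0],"twist":[0,0,-0.18]},{"gripper":15,"travel":[0,0,0],"twist":[0,0,-0.18]},{"gripper":15,"travel":[0,0,0],"twist":[0,0,-0.18]},{"gripper":15,"travel":[0,0,0],"twist":[0,0,-0.18]},{"gripper":15,"travel":[0,0,0],"twist":[0,0,-0.18]}]'
python3 - <<'E'
from h import *
o=bot.get_obs();print(o["q"].round(1),o["qd"].round(1))
to([.6483,.0314,.165],[180,0,o["tcp_rot"][2]])
to([.6483,.0314,.165],[180,0,112.5])
E
```

```text
time: 6.75
ee_pos: [0.4812, -0.2692, 0.1787]
tcp_rot: [178.0, -14.2, 87.8]
wrist_force: [-0.3, 0.0, -0.0]
opening: 0.0204
grasp_force: 39.5
[-35.9  10.2   9.   95.1  12.9  55.8] [ -0.   -0.1   0.1   0.1  -0.1 -82. ]
t 6.75 pos [ 0.4812 -0.2692  0.1787] [178.  -14.2  87.8] to [294.  152.5  93.9] [ 0.035 -0.248 -0.004] F [-0.3  0.  -0. ] op 20.4 g 39.5
t 6.75 pos [ 0.4812 -0.2692  0.1787] [178.  -14.2  87.8] to [294.  152.5  93.9] [ 0.087 -0.237 -0.433] F [-0.3  0.  -0. ] op 20.4 g 39.5
```

Untilt and finish the turn.

```bash
python3 -m crank '[{"gripper":15,"travel":[0,0,0],"twist":[0.029,-0.079,-0.144]},{"gripper":15,"travel":[0,0,0],"twist":[0.029,-0.079,-0.144]},{"gripper":15,"travel":[0,0,0],"twist":[0.029,-0.079,-0.144]},{"gripper":15,"travel":[0,0,0],"twist":[0,0,0]},{"gripper":15,"travel":[0,0,0],"twist":[0,0,0]}]'
python3 - <<'E'
from h import *
to([.6483,.0314,.165],[180,0,112.5])
E
```

```text
time: 7.38
ee_pos: [0.4807, -0.2698, 0.1787]
tcp_rot: [-180.0, -0.1, 111.9]
wrist_force: [0.1, 0.4, -0.7]
opening: 0.0206
grasp_force: 39.5
t 7.38 pos [ 0.4807 -0.2698  0.1787] [-1.800e+02 -1.000e-01  1.119e+02] to [217.  267.8  14. ] [-0.    -0.002 -0.011] F [ 0.1  0.4 -0.7] op 20.6 g 39.5
```

```bash
python3 -m crank '[{"gripper":15,"travel":[22,45,0],"twist":[0,0,0]},{"gripper":15,"travel":[22,45,0],"twist":[0,0,0]},{"gripper":15,"travel":[22,45,0],"twist":[0,0,0]},{"gripper":15,"travel":[22,45,0],"twist":[0,0,0]},{"gripper":15,"travel":[22,45,0],"twist":[0,0,0]},{"gripper":15,"travel":[20,43,0],"twist":[0,0,0]},{"gripper":15,"travel":[0,0,0],"twist":[0,0,0]},{"gripper":15,"travel":[0,0,0],"twist":[0,0,0]}]'
python3 - <<'E'
from h import *
import pickle
to([.6483,.0314,.165],[180,0,112.5])
C=cam("wrist"); im=bot.camera("wrist"); cv2.imwrite("pics/w3.png",im[...,::-1])
pickle.dump(C,open("w3.pkl","wb"))
E
```

```text
time: 8.38
ee_pos: [0.6802, -0.0502, 0.1777]
tcp_rot: [-179.9, -0.1, 111.9]
wrist_force: [-0.1, -1.6, -0.9]
opening: 0.021
grasp_force: 39.6
t 8.38 pos [ 0.6802 -0.0502  0.1777] [-1.799e+02 -1.000e-01  1.119e+02] to [87.6  0.9 12.9] [-0.002 -0.002 -0.011] F [-0.1 -1.6 -0.9] op 21.0 g 39.6
```

View pics/w3.png

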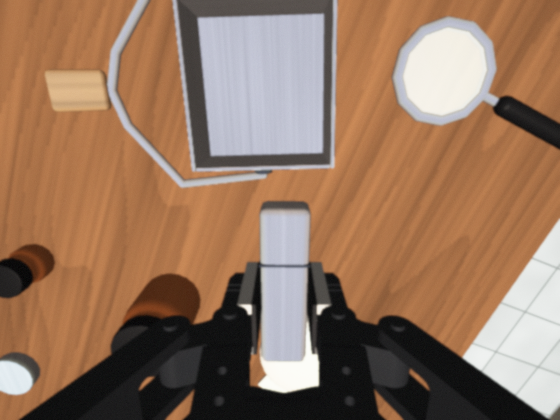

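The wrist view shows the caddy's near rim corners at (192,171) and (334,166), the side edges running up to (177,5) and (334,5), and the tab centred near (78,90).

```bash
python3 - <<'E'
from h import *
import pickle
C=pickle.load(open("w3.pkl","rb"))
A,B,L,R=[plane(C,*p,.062) for p in((192,171),(334,166),(177,5),(334,5))]
print(A.round(4),B.round(4),np.linalg.norm(A-B)); ang=lambda d:np.degrees(np.arctan2(d[1],d[0]))
print(ang(B-A),ang(L-A)-90,ang(R-B)-90)
yaw=np.radians(np.mean([ang(B-A),ang(L-A)-90,ang(R-B)-90])); x=np.array([np.cos(yaw),np.sin(yaw),0]);y=np.array([-x[1],x[0],0])
c=(A+B)/2+y*.06; print("yaw",np.degrees(yaw),"ctr",c)
# bail angle: intersect tab ray with caddy plane y=0
o,d=ray(C,78,90); k=-((o-c)@y)/(d@y); p=o+k*d; q=p-c; print("tab x,z",q@x,p[2],np.hypot(q@x,p[2]-.056),np.arctan2(p[2]-.056,-(q@x)))
to(np.r_[(c+x*.022)[:2],.165],[180,0,90+np.degrees(yaw)])
E
```

```text
[ 0.6031 -0.0514  0.062 ] [ 0.7032 -0.0068  0.062 ] 0.1096041730297603
24.010959786475667 22.092363628376347 24.635694984211412
yaw 23.579672799687813 ctr [0.62913982 0.02590731 0.062     ]
tab x,z -0.11623503392536284 0.0858287576943465 0.12000140789681714 0.251203704976832
t 8.43 pos [ 0.68   -0.0507  0.1782] [-1.799e+02 -1.000e-01  1.119e+02] to [90.6  3.4 13.3] [-0.002 -0.001 -0.03 ] F [ 0.9  0.  -1.2] op 20.7 g 39.6
```

```bash
python3 -m crank '[{"gripper":15,"travel":[45,1.5,0],"twist":[0,0,-0.025]},{"gripper":15,"travel":[45,1.5,0],"twist":[0,0,0]},{"gripper":15,"travel":[0,0,25],"twist":[0,0,0]},{"gripper":15,"travel":[0,0,25],"twist":[0,0,0]},{"gripper":15,"travel":[0,0,30],"twist":[0,0,0]},{"gripper":15,"travel":[0,0,0],"twist":[0,0,0]},{"gripper":15,"travel":[0,0,0],"twist":[0,0,0]}]'
python3 - <<'E'
from h import *
yaw=np.radians(23.4)
to([.629+.022*np.cos(yaw),.0255+.022*np.sin(yaw),.010],[180,0,113.4])
E
```

```text
time: 9.3
ee_pos: [0.6485, 0.0337, 0.1002]
tcp_rot: [180.0, -0.0, 113.3]
wrist_force: [0.2, 0.3, 0.7]
opening: 0.0206
grasp_force: 39.6
t 9.3 pos [0.6485 0.0337 0.1002] [180.   -0.  113.3] to [ 0.2  0.8 90.2] [ 0.    -0.    -0.001] F [0.2 0.3 0.7] op 20.6 g 39.6
```

```bash
python3 -m crank '[{"gripper":15,"travel":[0,0.8,30],"twist":[0,0,0]},{"gripper":15,"travel":[0,0,30],"twist":[0,0,0]},{"gripper":15,"travel":[0,0,22],"twist":[0,0,0]},{"gripper":15,"travel":[0,0,8],"twist":[0,0,0]},{"gripper":15,"travel":[0,0,0],"twist":[0,0,0]},{"gripper":28,"travel":[0,0,0],"twist":[0,0,0]},{"gripper":28,"travel":[0,0,0],"twist":[0,0,0]},{"gripper":28,"travel":[0,0,-15],"twist":[0,0,0]},{"gripper":28,"travel":[0,0,-40],"twist":[0,0,0]},{"gripper":28,"travel":[0,0,-50],"twist":[0,0,0]},{"gripper":45,"travel":[0,0,-40],"twist":[0,0,0]},{"gripper":60,"travel":[0,0,0],"twist":[0,0,0]}]'
python3 - <<'E'
from h import *
t=cam("top"); 
J=plane(t,379.6,259.6,.048); print("jar",J)
to([J[0],J[1],.16],[180,0,113.4])
E
```

```text
time: 10.8
ee_pos: [0.6509, 0.0345, 0.1593]
tcp_rot: [179.6, 0.1, 113.4]
wrist_force: [0.0, 0.1, -1.4]
opening: 0.0594
grasp_force: 0.0
jar [ 0.47053096 -0.22049768  0.048     ]
t 10.8 pos [0.6509 0.0345 0.1593] [1.796e+02 1.000e-01 1.134e+02] to [-162.5 -266.8   -2.1] [ 0.006  0.002 -0.   ] F [ 0.   0.1 -1.4] op 59.4 g 0.0
```

```bash
python3 -m crank '[{"gripper":60,"travel":[0,0,0],"twist":[0,0,0.1745]},{"gripper":60,"travel":[0,0,0],"twist":[0,0,0.1745]},{"gripper":60,"travel":[0,0,0],"twist":[0,0,0.1745]},{"gripper":60,"travel":[0,0,0],"twist":[0,0,0.1745]},{"gripper":60,"travel":[0,0,0],"twist":[0,0,0.1745]},{"gripper":60,"travel":[0,0,0],"twist":[0,0,0.1745]},{"gripper":60,"travel":[0,0,0],"twist":[0,0,0.1745]},{"gripper":60,"travel":[0,0,0],"twist":[0,0,0.1745]},{"gripper":60,"travel":[0,0,0],"twist":[0,0,0.1745]},{"gripper":60,"travel":[0,0,0],"twist":[0,0,0]}]'
python3 -m crank '[{"gripper":60,"travel":[-44,27,0],"twist":[0,0,0]},{"gripper":60,"travel":[-44,27,0],"twist":[0,0,0]},{"gripper":60,"travel":[-44,27,0],"twist":[0,0,0]},{"gripper":60,"travel":[-44,27,0],"twist":[0,0,0]},{"gripper":60,"travel":[-44,27,0],"twist":[0,0,0]},{"gripper":60,"travel":[-44,27,0],"twist":[0,0,0]},{"gripper":60,"travel":[0,0,20],"twist":[0,0,0]},{"gripper":60,"travel":[0,0,0],"twist":[0,0,0]},{"gripper":60,"travel":[0,0,0],"twist":[0,0,0]}]'
python3 - <<'E'
from h import *
o=bot.get_obs(); to([.4705,-.2205,.012],[180,0,23.4])
C=cam("wrist"); im=bot.camera("wrist"); cv2.imwrite("pics/w4.png",im[...,::-1])
pr=proj(C,[.4705,-.2205,.048]);print(pr)
x0,y0=(pr-60).astype(int).clip(0);cr=im[y0:y0+120,x0:x0+120].astype(int)
m=((cr.max(2)<85)&(cr.max(2)-cr.min(2)<35)).astype(np.uint8);n,l,st,c=cv2.connectedComponentsWithStats(m)
for k in range(1,n):
    if st[k,4]>100:
        u,v=st[k,0]+st[k,2]/2+x0,st[k,1]+st[k,3]/2+y0; print(st[k],c[k]+[x0,y0],(u,v),plane(C,u,v,.048),plane(C,*(c[k]+[x0,y0]),.048))
E
```

```text
time: 12.05
ee_pos: [0.6489, 0.0345, 0.1534]
tcp_rot: [-180.0, 0.1, 23.5]
wrist_force: [-0.8, 0.3, 0.6]
opening: 0.0599
grasp_force: 0.0
time: 13.18
ee_pos: [0.4714, -0.2186, 0.1343]
tcp_rot: [-180.0, 0.1, 23.6]
wrist_force: [0.7, -0.2, -0.5]
opening: 0.06
grasp_force: 0.0
t 13.18 pos [ 0.4714 -0.2186  0.1343] [-1.80e+02  1.00e-01  2.36e+01] to [ -1.5   1.5 122.3] [-0.001  0.001  0.003] F [ 0.7 -0.2 -0.5] op 60.0 g 0.0
[285.99888295 218.4035669 ]
[  35   33   47   49 1796] [283.27951002 215.01224944] (np.float64(283.5), np.float64(215.5)) [ 0.47180623 -0.21797632  0.048     ] [ 0.47208179 -0.21768424  0.048     ]
```

```bash
python3 -m crank '[{"gripper":60,"travel":[0,0,40],"twist":[0,0,0]},{"gripper":60,"travel":[0,0,40],"twist":[0,0,0]},{"gripper":60,"travel":[0,0,32],"twist":[0,0,0]},{"gripper":60,"travel":[0,0,10],"twist":[0,0,0]},{"gripper":30,"travel":[0,0,0],"twist":[0,0,0]},{"gripper":30,"travel":[0,0,0],"twist":[0,0,0]},{"gripper":30,"travel":[0,0,0],"twist":[0,0,0]},{"gripper":30,"travel":[0,0,0],"twist":[0,0,0]},{"gripper":30,"travel":[0,0,-50],"twist":[0,0,0]},{"gripper":30,"travel":[0,0,-50],"twist":[0,0,0]},{"gripper":30,"travel":[0,0,-50],"twist":[0,0,0]},{"gripper":30,"travel":[0,0,0],"twist":[0,0,0]}]' 40
python3 - <<'E'
from h import *
yaw=np.radians(23.4)
to([.629-.016*np.cos(yaw),.0255-.016*np.sin(yaw),.16],[180,0,23.4])
E
```

```text
time: 14.72
ee_pos: [0.4729, -0.2197, 0.1664]
tcp_rot: [179.7, -0.2, 23.4]
wrist_force: [0.1, 0.1, -1.8]
opening: 0.0344
grasp_force: 40.3
t 14.72 pos [ 0.4729 -0.2197  0.1664] [179.7  -0.2  23.4] to [ 224.7 -163.     6.4] [ 0.005 -0.004  0.   ] F [ 0.1  0.1 -1.8] op 34.4 g 40.3
```

```bash
python3 -m crank '[{"gripper":30,"travel":[45,-32.6,0],"twist":[0,0,0]},{"gripper":30,"travel":[45,-32.6,0],"twist":[0,0,0]},{"gripper":30,"travel":[45,-32.6,0],"twist":[0,0,0]},{"gripper":30,"travel":[45,-32.6,0],"twist":[0,0,0]},{"gripper":30,"travel":[45,-32.6,0],"twist":[0,0,0]},{"gripper":30,"travel":[0,0,0],"twist":[0,0,0]},{"gripper":30,"travel":[0,0,0],"twist":[0,0,0]}]'
python3 - <<'E'
from h import *
yaw=np.radians(23.4)
to([.629-.016*np.cos(yaw),.0255-.016*np.sin(yaw),.014],[180,0,23.4])
im=bot.camera("wrist"); cv2.imwrite("pics/w5.png",im[...,::-1])
E
```

```text
time: 15.6
ee_pos: [0.6124, 0.02, 0.1606]
tcp_rot: [-179.9, 0.2, 23.4]
wrist_force: [-0.9, -0.0, -0.1]
opening: 0.0346
grasp_force: 40.3
t 15.6 pos [0.6124 0.02   0.1606] [-179.9    0.2   23.4] to [  1.8   1.7 146.6] [-0.001  0.003  0.001] F [-0.9 -0.  -0.1] op 34.6 g 40.3
```

View pics/w5.png

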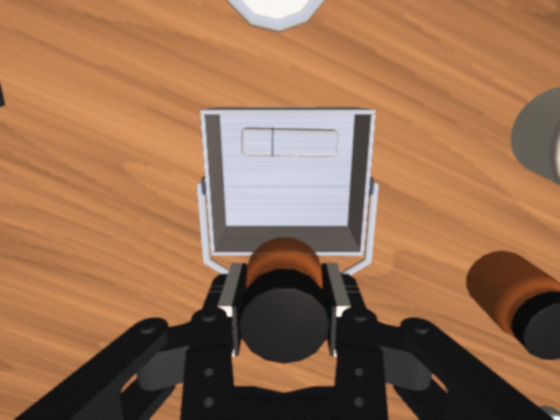

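The case lies flat in the caddy at (290,143), with free floor below it, and the jar is held upright between the fingers. Lowering the jar in.

```bash
python3 -m crank '[{"gripper":30,"travel":[1.8,1.7,40],"twist":[0,0,0]},{"gripper":30,"travel":[0,0,40],"twist":[0,0,0]},{"gripper":30,"travel":[0,0,40],"twist":[0,0,0]},{"gripper":30,"travel":[0,0,18],"twist":[0,0,0]},{"gripper":30,"travel":[0,0,5],"twist":[0,0,0]},{"gripper":30,"travel":[0,0,0],"twist":[0,0,0]}]'
python3 - <<'E'
from h import *
to([.6143,.0191,.014])
E
```

```text
time: 16.4
ee_pos: [0.6156, 0.019, 0.0199]
tcp_rot: [-180.0, -0.0, 23.4]
wrist_force: [1.2, -0.4, -0.5]
opening: 0.0348
grasp_force: 40.3
t 16.4 pos [0.6156 0.019  0.0199] [-180.    -0.    23.4] to [-1.2 -0.6  5.9] F [ 1.2 -0.4 -0.5] op 34.8 g 40.3
```

```bash
python3 -m crank '[{"gripper":30,"travel":[0,0,2],"twist":[0,0,0]},{"gripper":30,"travel":[0,0,0],"twist":[0,0,0]},{"gripper":48,"travel":[0,0,0],"twist":[0,0,0]},{"gripper":48,"travel":[0,0,0],"twist":[0,0,0]},{"gripper":48,"travel":[0,0,0],"twist":[0,0,0]},{"gripper":48,"travel":[0,0,-30],"twist":[0,0,0]},{"gripper":48,"travel":[0,0,-60],"twist":[0,0,0]},{"gripper":48,"travel":[0,0,-60],"twist":[0,0,0]},{"gripper":48,"travel":[-60,0,0],"twist":[0,0,0]},{"gripper":48,"travel":[-60,0,0],"twist":[0,0,0]},{"gripper":48,"travel":[-60,0,0],"twist":[0,0,0]},{"gripper":48,"travel":[0,0,0],"twist":[0,0,0]}]'
python3 - <<'E'
from h import *
import pickle
to([.6143,.0191,.014])
print(bot.get_obs()["q"].round(1))
pickle.dump(cam("wrist"),open("w6.pkl","wb"))
im=bot.camera("wrist"); cv2.imwrite("pics/w6.png",im[...,::-1])
E
```

```text
time: 17.9
ee_pos: [0.4473, -0.0532, 0.1675]
tcp_rot: [-180.0, 0.0, 23.3]
wrist_force: [1.7, -0.1, -0.2]
opening: 0.048
grasp_force: 0.0
t 17.9 pos [ 0.4473 -0.0532  0.1675] [-180.     0.    23.3] to [182.1  -0.3 153.4] F [ 1.7 -0.1 -0.2] op 48.0 g 0.0
[ -6.8  -9.4 -11.   88.5  -0.  149.9]
```

View pics/w6.png

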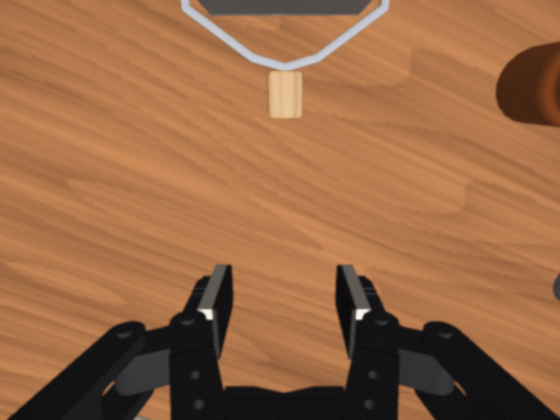

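Both things are in, and the tab is seen straight ahead at (285,94), in line with the gripper. Next I tilt the tool to take the tab.

```bash
python3 -m crank '[{"gripper":40,"travel":[0,0,0],"twist":[0,0.16,0]},{"gripper":40,"travel":[0,0,0],"twist":[0,0.16,0]},{"gripper":40,"travel":[0,0,0],"twist":[0,0.16,0]},{"gripper":40,"travel":[0,0,0],"twist":[0,0.16,0]},{"gripper":40,"travel":[0,0,0],"twist":[0,0.16,0]},{"gripper":40,"travel":[0,0,0],"twist":[0,0.16,0]},{"gripper":40,"travel":[0,0,0],"twist":[0,0,0]},{"gripper":40,"travel":[0,0,0],"twist":[0,0,0]}]'
python3 - <<'E'
from h import *
import pickle
to([.6143,.0191,.014]); o=bot.get_obs(); print(o["q"].round(1))
print(Ro.from_euler("xyz",o["tcp_rot"],degrees=True).as_matrix().round(3))
C3,C6=[pickle.load(open(f"w{k}.pkl","rb")) for k in(3,6)]
tab,e=tri(C3,(78,90),C6,(285.5,94)); print("tab",tab,e)
yaw=np.radians(23.4);x=np.array([np.cos(yaw),np.sin(yaw),0]);y=np.array([-x[1],x[0],0]);c=np.array([.629,.0255,0]);q=tab-c
print("caddy frame",q@x,q@y,q[2],np.hypot(q@x,q[2]-.056),np.arctan2(q[2]-.056,-(q@x)))
im=bot.camera("wrist"); cv2.imwrite("pics/w7.png",im[...,::-1])
E
```

```text
time: 18.95
ee_pos: [0.4591, -0.0622, 0.1682]
tcp_rot: [-179.3, -54.5, 23.4]
wrist_force: [0.0, 0.1, 1.3]
opening: 0.0403
grasp_force: 0.0
t 18.95 pos [ 0.4591 -0.0622  0.1682] [-179.3  -54.5   23.4] to [-24. -10. 232.] F [0.  0.1 1.3] op 40.3 g 0.0
[-32.5 -48.4 -51.4  49.5  42.9 138.9]
[[ 0.533  0.407  0.742]
 [ 0.231 -0.913  0.335]
 [ 0.814 -0.007 -0.581]]
tab [ 0.52341695 -0.02082393  0.08701708] 0.0010001550681797045
caddy frame -0.11529678063243777 -0.0005819118345721143 0.08701708022357085 0.11939600868454484 0.2627977142797202
```

```bash
python3 - <<'E'
from h import *
d=np.array([.742,.335,-.581]);T=np.array([.537,-.0148,.076])
to(T,[180,-54.5,23.4]); to(T-.06*d)
E
```

```text
t 19.0 pos [ 0.4592 -0.0619  0.1687] [-179.4  -54.5   23.5] to [-23.2 -10.7 127.3] [-0.013 -0.001  0.001] F [ 0.1  0.3 -0.1] op 40.1 g 0.0
t 19.0 pos [ 0.4592 -0.0619  0.1687] [-179.4  -54.5   23.5] to [-23.2 -10.7  67.3] F [ 0.1  0.3 -0.1] op 40.1 g 0.0
```

```bash
python3 -m crank '[{"gripper":40,"travel":[-12,-5.4,34],"twist":[0,0,0]},{"gripper":40,"travel":[-12,-5.4,34],"twist":[0,0,0]},{"gripper":40,"travel":[0,0,0],"twist":[0,0,0]}]'
python3 - <<'E'
from h import *
d=np.array([.742,.335,-.581]);T=np.array([.537,-.0148,.076])
to(T,[180,-54.5,23.4]);print(bot.get_obs()["q"].round(1))
im=bot.camera("wrist"); cv2.imwrite("pics/w8.png",im[...,::-1])
E
```

```text
time: 19.38
ee_pos: [0.4919, -0.0327, 0.1068]
tcp_rot: [-179.0, -54.4, 23.5]
wrist_force: [-1.0, -0.3, 0.8]
opening: 0.0398
grasp_force: 0.0
t 19.38 pos [ 0.4919 -0.0327  0.1068] [-179.   -54.4   23.5] to [ 3.2  2.5 57.4] [-0.018  0.001  0.001] F [-1.  -0.3  0.8] op 39.8 g 0.0
[-24.7 -46.1 -58.1  35.7  38.1 146.6]
```

View pics/w8.png

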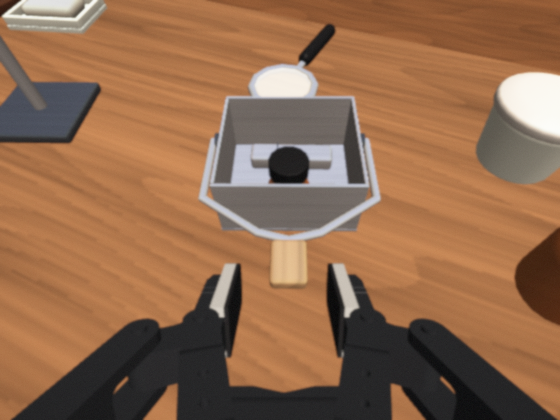

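The tab is centred between the fingers at (289,263), and the case and jar are both seen inside. Going in for it.

```bash
python3 -m crank '[{"gripper":40,"travel":[1.6,1.2,28],"twist":[-0.018,0,0]},{"gripper":40,"travel":[1.6,1.2,28],"twist":[0,0,0]},{"gripper":40,"travel":[0,0,0],"twist":[0,0,0]},{"gripper":20,"travel":[0,0,0],"twist":[0,0,0]},{"gripper":20,"travel":[0,0,0],"twist":[0,0,0]},{"gripper":20,"travel":[0,0,0],"twist":[0,0,0]},{"gripper":20,"travel":[0,0,0],"twist":[0,0,0]}]' 20
python3 - <<'E'
from h import *
T=np.array([.537,-.0148,.076])
to(T,[180,-54.5,23.4]);o=bot.get_obs();print(o["q"].round(1))
P=np.array([.627,.0242,.056]);R=Ro.from_euler("xyz",o["tcp_rot"],degrees=True)
p=R.inv().apply(P-o["ee_pos"]);print("pivot in tool",p)
w=R.inv().apply(-np.array([-np.sin(np.radians(23.4)),np.cos(np.radians(23.4)),0]))
# bail rises: rotation about caddy +y
for dl in(.13,.15):
    rv=-w*dl; print(dl,rv.round(3),((p-Ro.from_rotvec(rv).apply(p))*1000).round(1))
im=bot.camera("wrist"); cv2.imwrite("pics/w9.png",im[...,::-1])
E
```

```text
time: 20.3
ee_pos: [0.5364, -0.0182, 0.0786]
tcp_rot: [179.7, -54.6, 23.4]
wrist_force: [-0.2, -0.3, -0.3]
opening: 0.0199
grasp_force: 0.0
t 20.3 pos [ 0.5364 -0.0182  0.0786] [179.7 -54.6  23.4] to [-1.  -2.9  3.1] [ 0.005 -0.002 -0.   ] F [-0.2 -0.3 -0.3] op 19.9 g 0.0
[-18.7 -38.9 -58.9  23.6  32.9 152.5]
pivot in tool [ 0.03947532 -0.00341065  0.09464216]
0.13 [-0.    -0.13  -0.001] [12.6  0.  -4.3]
0.15 [-0.    -0.15  -0.001] [14.6  0.  -4.8]
```

```bash
python3 -m crank '[{"gripper":14,"travel":[0,0,0],"twist":[0,0,0]},{"gripper":14,"travel":[0,0,0],"twist":[0,0,0]}]' 20
python3 - <<'E'
from h import *
im=bot.camera("wrist"); cv2.imwrite("pics/w10.png",cv2.resize(im[180:360,170:400,::-1],None,fx=3.3,fy=3.3))
E
```

```text
time: 20.6
ee_pos: [0.5363, -0.0179, 0.0782]
tcp_rot: [179.8, -54.6, 23.4]
wrist_force: [0.2, 0.1, -0.0]
opening: 0.0138
grasp_force: 0.0
```

View pics/w10.png

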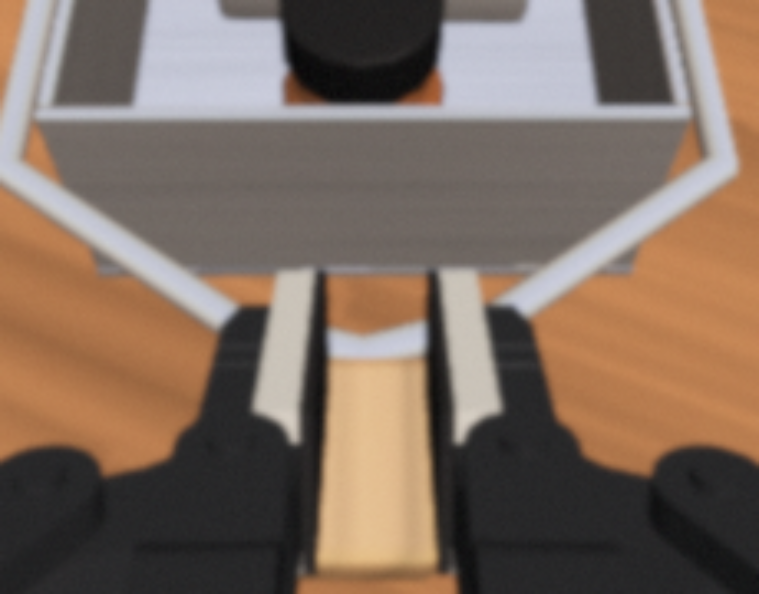

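The fingers have closed above the tab, which shows between and below them (its end at crop row 575, the crown at row 340). I'll work out the bail's angle now from those rows.

```bash
cat >> h.py <<'E'
PIV=np.array([.627,.0242,.056]);YAW=np.radians(23.4);CX=np.array([np.cos(YAW),np.sin(YAW),0])
def bail(C,u,v,r):
    o,d=ray(C,u,v); q=np.array([(o-PIV)@CX,o[2]-.056]); e=np.array([d@CX,d[2]])
    A,B,D=e@e,2*q@e,q@q-r*r; k=np.roots([A,B,D])
    return [(np.degrees(np.arctan2(*(q+t*e)[::-1]*[1,-1]))).round(1) for t in k if np.isreal(t)]
E
python3 - <<'E'
from h import *
C=cam("wrist"); print(bail(C,285,180+575/3.3,.132),bail(C,285,180+343/3.3,.098))
o=bot.get_obs();R=Ro.from_euler("xyz",o["tcp_rot"],degrees=True);q=o["ee_pos"]-PIV;print("tcp rel piv",q@CX,q[2])
f=(o["ee_pos"]-R.as_matrix()[:,2]*.019)-PIV;print("grasp",f@CX,f[2])
E
```

```text
[np.float64(-30.3), np.float64(4.2)] [np.float64(-53.0), np.float64(5.4)]
tcp rel piv -0.0999441321365248 0.022115035338152546
grasp -0.11542811769019094 0.03312593349012987
```

```bash
python3 -m crank '[{"gripper":44,"travel":[0,0,0],"twist":[0,0,0]},{"gripper":44,"travel":[0,0,-25],"twist":[0,0,0]},{"gripper":44,"travel":[0,0,-30],"twist":[0,0,0]},{"gripper":44,"travel":[-9.5,0,6.5],"twist":[0,0,0]},{"gripper":44,"travel":[-9.5,0,6.5],"twist":[0,0,0]},{"gripper":44,"travel":[0,0,0],"twist":[0,0,0]},{"gripper":44,"travel":[0,0,0],"twist":[0,0,0]}]' 20
python3 - <<'E'
from h import *
C=cam("wrist"); im=bot.camera("wrist"); cv2.imwrite("pics/w11.png",im[...,::-1])
h=cv2.cvtColor(im,cv2.COLOR_RGB2HSV); w=im.astype(int)
# tab: lighter yellowish wood
m=((w[...,0]>190)&(w[...,2]<190)&(w[...,0]-w[...,2]>40)).astype(np.uint8);n,l,st,c=cv2.connectedComponentsWithStats(m[150:340,200:360].copy())
for k in range(1,n):
    if st[k,4]>150: print(st[k][:4]+[200,150,0,0],st[k,4],c[k]+[200,150])
o=bot.get_obs();R=Ro.from_euler("xyz",o["tcp_rot"],degrees=True);print(o["tcp_rot"]);q=o["ee_pos"]-PIV;print("tcp rel piv",q@CX,q[2])
f=(o["ee_pos"]-R.as_matrix()[:,2]*.019)-PIV;print("grasp",f@CX,f[2])
k=l==0
for r in range(200,330,10): print(r,im[r,285],end=" ")
for b in(260,270,280,290,300):print(b,bail(C,285,b,.132))
E
```

```text
time: 21.52
ee_pos: [0.4947, -0.0353, 0.0863]
tcp_rot: [179.9, -54.5, 23.3]
wrist_force: [-0.3, 0.3, 0.4]
opening: 0.0441
grasp_force: 0.0
[332 210  28  22] 228 [351.00877193 222.21052632]
[317 223  43  17] 154 [338.88961039 230.68831169]
[262 225  40  47] 1762 [281.27979569 248.07775255]
[311 228  49  20] 156 [338.82692308 238.3525641 ]
[275 279  54  23] 159 [303.         290.69811321]
[242 310  63  30] 420 [271.13571429 326.35      ]
[179.83288525 -54.56811221  23.36111729]
tcp rel piv -0.1449445128429939 0.030771660466561483
grasp -0.16042570599475253 0.041786573662557135
200 [115 106 101] 210 [113 104  99] 220 [175 172 172] 230 [228 192 147] 240 [228 192 145] 250 [230 194 149] 260 [230 195 149] 270 [214 174 122] 280 [183 122  78] 290 [191 130  84] 300 [181 121  77] 310 [179 122  78] 320 [184 125  78] 260 [np.float64(-64.1), np.float64(8.8)]
270 [np.float64(-56.6), np.float64(4.6)]
280 [np.float64(-48.1), np.float64(-0.6)]
290 [np.float64(-37.2), np.float64(-8.4)]
300 []
```

```bash
python3 -m crank '[{"gripper":44,"travel":[-1,0,29],"twist":[0,0,0]},{"gripper":44,"travel":[-1,0,28],"twist":[0,0,0]},{"gripper":44,"travel":[0,0,0],"twist":[0,0,0]},{"gripper":18,"travel":[0,0,0],"twist":[0,0,0]},{"gripper":18,"travel":[0,0,0],"twist":[0,0,0]},{"gripper":18,"travel":[0,0,0],"twist":[0,0,0]},{"gripper":18,"travel":[0,0,0],"twist":[0,0,0]}]' 20
python3 - <<'E'
from h import *
o=bot.get_obs();R=Ro.from_euler("xyz",o["tcp_rot"],degrees=True)
p=R.inv().apply(PIV-o["ee_pos"]);print("pivot in tool",p)
f=(o["ee_pos"]-R.as_matrix()[:,2]*.019)-PIV;print("grasp",f@CX,f[2],o["q"].round(1))
for dl in(.13,.15):
    rv=np.array([0,-dl,0]); print(dl,((p-Ro.from_rotvec(rv).apply(p))*1000).round(1))
C=cam("wrist"); im=bot.camera("wrist"); cv2.imwrite("pics/w12.png",im[...,::-1])
E
```

```text
time: 22.45
ee_pos: [0.5364, -0.0181, 0.0528]
tcp_rot: [179.8, -54.6, 23.4]
wrist_force: [-1.9, 1.6, 0.9]
opening: 0.0235
grasp_force: 21.8
pivot in tool [ 0.06045637 -0.00319191  0.07961559]
grasp -0.11541962924548639 0.007810170290127476 [-18.7 -36.9 -61.   19.5  32.9 152.5]
0.13 [10.8  0.  -7.2]
0.15 [12.6  0.  -8.1]
```

```bash
python3 -m crank '[{"gripper":18,"travel":[12.6,0,-8.1],"twist":[0,-0.15,0]},{"gripper":18,"travel":[12.6,0,-8.1],"twist":[0,-0.15,0]},{"gripper":18,"travel":[12.6,0,-8.1],"twist":[0,-0.15,0]},{"gripper":18,"travel":[0,0,0],"twist":[0,0,0]}]'
python3 - <<'E'
from h import *
o=bot.get_obs();R=Ro.from_euler("xyz",o["tcp_rot"],degrees=True)
f=(o["ee_pos"]-R.as_matrix()[:,2]*.019)-PIV;print("grasp",f@CX,f[2],np.hypot(f@CX,f[2]),np.arctan2(f[2],-f@CX),o["q"].round(1),o["wrist_force"],o["torque"])
p=R.inv().apply(PIV-o["ee_pos"]);rv=np.array([0,-.15,0]); print(((p-Ro.from_rotvec(rv).apply(p))*1000).round(1))
E
```

```text
time: 23.0
ee_pos: [0.5471, -0.0143, 0.0986]
tcp_rot: [179.7, -28.9, 23.4]
wrist_force: [0.2, -2.5, 1.8]
opening: 0.0234
grasp_force: 21.7
grasp -0.09779199567349875 0.059238283423143655 0.1143348094008395 0.544642568604929 [ -9.2 -21.  -33.1  52.8  14.8 150.8] [ 0.1674607  -2.51139182  1.83941859] [-0.52529575 -0.05538587 -0.39555193]
[12.6  0.  -7.6]
```

Forces are small and it tracks the arc. On with it, to about 1.3 rad.

```bash
python3 -m crank '[{"gripper":18,"travel":[12.6,0,-8],"twist":[0,-0.15,0]},{"gripper":18,"travel":[12.6,0,-8],"twist":[0,-0.15,0]},{"gripper":18,"travel":[12.6,0,-8],"twist":[0,-0.15,0]},{"gripper":18,"travel":[12.6,0,-8],"twist":[0,-0.15,0]},{"gripper":18,"travel":[12.6,0,-8],"twist":[0,-0.15,0]},{"gripper":18,"travel":[12.6,0,-8],"twist":[0,-0.15,0]},{"gripper":18,"travel":[0,0,0],"twist":[0,0,0]},{"gripper":18,"travel":[0,0,0],"twist":[0,0,0]}]'
python3 - <<'E'
from h import *
o=bot.get_obs();R=Ro.from_euler("xyz",o["tcp_rot"],degrees=True)
f=(o["ee_pos"]-R.as_matrix()[:,2]*.019)-PIV;print("grasp",f@CX,f[2],np.hypot(f@CX,f[2]),np.arctan2(f[2],-f@CX),o["q"].round(1),o["wrist_force"],o["torque"])
p=R.inv().apply(PIV-o["ee_pos"]);rv=np.array([0,-.15,0]); print(((p-Ro.from_rotvec(rv).apply(p))*1000).round(1))
E
```

```text
time: 24.0
ee_pos: [0.6041, 0.0109, 0.151]
tcp_rot: [180.0, 21.8, 23.1]
wrist_force: [-3.4, 0.4, 6.8]
opening: 0.0236
grasp_force: 31.3
grasp -0.01923916366156081 0.11265048707908046 0.11428157181956501 1.401642022252593 [  4.3  34.2  35.  111.5  -6.9 162.5] [-3.4368545   0.4443986   6.76869164] [-0.08326656  0.94205988 -0.07786469]
[12.4  0.  -8. ]
```

```bash
python3 -m crank '[{"gripper":18,"travel":[12.4,0,-9],"twist":[0,-0.15,0]},{"gripper":18,"travel":[0,0,0],"twist":[0,0,0]},{"gripper":36,"travel":[0,0,0],"twist":[0,0,0]},{"gripper":36,"travel":[0,0,0],"twist":[0,0,0]},{"gripper":36,"travel":[0,0,-20],"twist":[0,0,0]},{"gripper":36,"travel":[0,0,-40],"twist":[0,0,0]},{"gripper":36,"travel":[0,0,-40],"twist":[0,0,0]},{"gripper":36,"travel":[0,0,0],"twist":[0,0.173,0]},{"gripper":36,"travel":[0,0,0],"twist":[0,0.173,0]},{"gripper":36,"travel":[0,0,0],"twist":[0,0.173,0]},{"gripper":36,"travel":[0,0,0],"twist":[0,0,0]},{"gripper":36,"travel":[0,0,0],"twist":[0,0,0]}]'
python3 - <<'E'
from h import *
import pickle
for n in("wrist","top","scene"):
    pickle.dump(cam(n),open(n+"u.pkl","wb")); im=bot.camera(n); cv2.imwrite(f"pics/{n}u.png",im[...,::-1])
print(bot.get_obs()["q"].round(1))
to([.627,.0242,.3],[180,0,113.4])
a=cv2.imread("pics/wristu.png");b=cv2.imread("pics/sceneu.png")[180:330,170:330]
cv2.imwrite("pics/u.png",np.hstack([cv2.resize(a,(400,300)),cv2.resize(b,(320,300))]))
E
```

```text
time: 25.5
ee_pos: [0.634, 0.0296, 0.2232]
tcp_rot: [179.4, 2.9, 23.3]
wrist_force: [0.4, 0.0, 0.1]
opening: 0.036
grasp_force: 0.0
[  3.4  20.2  26.9  99.3  -1.5 160.1]
t 25.65 pos [0.6358 0.0301 0.2217] [179.5   3.   23.3] to [-14.5   2.7 -77.6] [-0.034  0.049 -1.572] F [ 0.2 -0.2 -0.3] op 36.0 g 0.0
```

View pics/u.png

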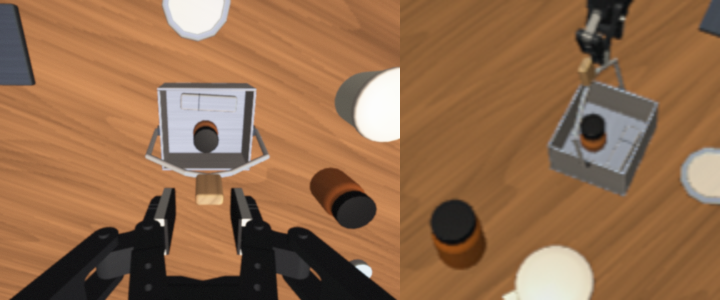

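The joined view shows the bail raised, its tab at about (208,190) between the fingers in the wrist half, and the jar and case inside the caddy. From here on I work by numbers only.

```bash
python3 - <<'E'
from h import *
import pickle
C=pickle.load(open("wristu.pkl","rb")); im=cv2.imread("pics/wristu.png")[...,::-1]; w=im.astype(int)
m=((w[...,0]>170)&(w[...,0]-w[...,2]>45)&(w[...,1]-w[...,2]>35)).astype(np.uint8)
n,l,st,c=cv2.connectedComponentsWithStats(m[220:310,255:330].copy())
for k in range(1,n):
    if st[k,4]>60: print(st[k][:4]+[255,220,0,0],st[k,4])
print([(r,*map(int,im[r,290])) for r in range(236,300,3)])
for v in(245,260,275,280,285): print(v,bail(C,290,v,.132),bail(C,290,v,.100))
# also scene/top tab
for n_,bx in(("scene",(255,205,275,230)),):
    I=cv2.imread(f"pics/{n_}u.png")[...,::-1].astype(int)
for nm in("top","scene"):
    Cc=pickle.load(open(nm+"u.pkl","rb"))
    for a in(70,80,90,100):
        p=PIV+np.array([0,0,.116*np.sin(np.radians(a))])-CX*.116*np.cos(np.radians(a)); q=proj(Cc,p); I=cv2.imread(f"pics/{nm}u.png")[...,::-1]
        print(nm,a,q.round(1),I[int(round(q[1])),int(round(q[0]))])
    M=((I[...,0].astype(int)>150)&(I[...,0].astype(int)-I[...,2]>60)&(I[...,1].astype(int)>125))
    x,y=q.astype(int);s=M[y-30:y+30,x-30:x+30].astype(np.uint8);n,l,st,c=cv2.connectedComponentsWithStats(s)
    print([(st[k,4],(c[k]+[x-30,y-30]).round(1)) for k in range(1,n) if st[k,4]>8])
E
```

```text
[311 245  19  12] 146
[255 246  72  64] 3067
[(236, 171, 170, 180), (239, 178, 127, 95), (242, 137, 99, 74), (245, 121, 89, 62), (248, 121, 88, 59), (251, 122, 90, 60), (254, 123, 88, 60), (257, 124, 91, 62), (260, 125, 92, 62), (263, 125, 91, 60), (266, 129, 95, 64), (269, 131, 96, 64), (272, 183, 143, 98), (275, 229, 192, 142), (278, 234, 201, 154), (281, 233, 199, 153), (284, 229, 191, 145), (287, 199, 141, 93), (290, 191, 130, 83), (293, 193, 132, 84), (296, 181, 123, 77), (299, 181, 124, 78)]
245 [np.float64(-38.5), np.float64(93.2)] [np.float64(-30.0), np.float64(84.7)]
260 [np.float64(-29.3), np.float64(89.0)] [np.float64(-17.6), np.float64(77.2)]
275 [np.float64(-19.8), np.float64(84.4)] [np.float64(-3.5), np.float64(68.1)]
280 [np.float64(-16.5), np.float64(82.8)] [np.float64(1.8), np.float64(64.4)]
285 [np.float64(-13.2), np.float64(81.1)] [np.float64(7.8), np.float64(60.0)]
top 70 [304.  219.8] [219 222 193]
top 80 [300.9 213.7] [219 218 185]
top 90 [297.7 207.6] [224 214 184]
top 100 [294.4 201.9] [213 200 168]
[]
scene 70 [254.6 212.4] [152 104  61]
scene 80 [261.7 213.6] [175 145 100]
scene 90 [269.2 215.7] [111  93  81]
scene 100 [276.7 218.6] [144  97  56]
[(np.int32(27), array([261.8, 212.1]))]
```

```bash
python3 -m crank '[{"gripper":55,"travel":[-15,0,-30],"twist":[-0.034,0.049,0]},{"gripper":55,"travel":[0,0,0],"twist":[0,0,-0.175]},{"gripper":55,"travel":[0,0,0],"twist":[0,0,-0.175]},{"gripper":55,"travel":[0,0,0],"twist":[0,0,-0.175]},{"gripper":55,"travel":[0,0,0],"twist":[0,0,-0.175]},{"gripper":55,"travel":[0,0,0],"twist":[0,0,-0.175]},{"gripper":55,"travel":[0,0,0],"twist":[0,0,-0.175]},{"gripper":55,"travel":[0,0,0],"twist":[0,0,-0.175]},{"gripper":55,"travel":[0,0,0],"twist":[0,0,-0.175]},{"gripper":55,"travel":[0,0,0],"twist":[0,0,-0.175]},{"gripper":55,"travel":[0,0,0],"twist":[0,0,0]},{"gripper":55,"travel":[0,0,0],"twist":[0,0,0]}]'
python3 - <<'E'
from h import *
import pickle
to([PIV[0],PIV[1],.159],[180,0,113.4])
C=cam("wrist");im=bot.camera("wrist"); cv2.imwrite("pics/p.png",im[...,::-1]);w=im.astype(int)
top=proj(C,PIV+[0,0,.131]-CX*.018);print("tab top exp",top)
x,y=top.astype(int)
m=((w[...,0]>205)&(w[...,1]>170)&(w[...,2]<185)&(w[...,0]-w[...,2]>55)).astype(np.uint8)
n,l,st,c=cv2.connectedComponentsWithStats(m)
for k in range(1,n):
    if st[k,4]>80: print(st[k],c[k],plane(C,*c[k],.187).round(4),((plane(C,*c[k],.187)-PIV)@CX).round(4))
E
```

```text
time: 27.15
ee_pos: [0.623, 0.0249, 0.2521]
tcp_rot: [-179.8, 2.5, 113.4]
wrist_force: [0.1, 0.2, 0.2]
opening: 0.0552
grasp_force: 0.0
t 27.15 pos [0.623  0.0249 0.2521] [-179.8    2.5  113.4] to [ 1.7  3.7 93.1] [-0.003  0.043 -0.   ] F [0.1 0.2 0.2] op 55.2 g 0.0
tab top exp [262.95795109 227.62359987]
[257 217  14  30 344] [263.77325581 231.19767442] [0.6119 0.0149 0.187 ] -0.0175
```

```bash
python3 -m crank '[{"gripper":75,"travel":[-0.8,3.7,0],"twist":[0,0.043,0]},{"gripper":75,"travel":[0,0,0],"twist":[0,0,0]},{"gripper":75,"travel":[0,0,40],"twist":[0,0,0]},{"gripper":75,"travel":[0,0,35],"twist":[0,0,0]},{"gripper":75,"travel":[0,0,17],"twist":[0,0,0]},{"gripper":75,"travel":[0,0,0],"twist":[0,0,0]},{"gripper":75,"travel":[0,0,0],"twist":[0,0,0]}]'
python3 - <<'E'
from h import *
to([PIV[0],PIV[1],.159],[180,0,113.4])
E
```

```text
time: 28.08
ee_pos: [0.6264, 0.0254, 0.1624]
tcp_rot: [-179.9, 0.1, 113.6]
wrist_force: [0.1, 0.1, 0.4]
opening: 0.0753
grasp_force: 0.0
t 28.07 pos [0.6264 0.0254 0.1624] [-1.799e+02  1.000e-01  1.136e+02] to [-1.3  0.1  3.4] [-0.001  0.001  0.003] F [0.1 0.1 0.4] op 75.3 g 0.0
```

```bash
python3 -m crank '[{"gripper":40,"travel":[-1,0,2],"twist":[0,0,0]},{"gripper":26,"travel":[0,0,0],"twist":[0,0,0]},{"gripper":16,"travel":[0,0,0],"twist":[0,0,0]},{"gripper":16,"travel":[0,0,0],"twist":[0,0,0]},{"gripper":6,"travel":[0,0,0],"twist":[0,0,0]},{"gripper":6,"travel":[0,0,0],"twist":[0,0,0]},{"gripper":6,"travel":[0,0,0],"twist":[0,0,0]},{"gripper":6,"travel":[0,0,0],"twist":[0,0,0]},{"gripper":6,"travel":[0,0,0],"twist":[0,0,0]}]' 60
python3 - <<'E'
from h import *
to([PIV[0],PIV[1],.159],[180,0,113.4])
# hook check from top view
import pickle
E
```

```text
time: 29.2
ee_pos: [0.6266, 0.0245, 0.1593]
tcp_rot: [-179.9, 0.1, 113.6]
wrist_force: [1.6, 1.4, 5.1]
opening: 0.0111
grasp_force: 59.7
t 29.2 pos [0.6266 0.0245 0.1593] [-1.799e+02  1.000e-01  1.136e+02] to [-0.4  0.2  0.3] [-0.002  0.001  0.003] F [1.6 1.4 5.1] op 11.1 g 59.7
```

```bash
python3 -m crank '[{"gripper":6,"travel":[0,0,-6],"twist":[0,0,0]},{"gripper":6,"travel":[0,0,-14],"twist":[0,0,0]},{"gripper":6,"travel":[0,0,-20],"twist":[0,0,0]},{"gripper":6,"travel":[0,0,-20],"twist":[0,0,0]},{"gripper":6,"travel":[0,0,-16],"twist":[0,0,0]},{"gripper":6,"travel":[0,0,-10],"twist":[0,0,0]},{"gripper":6,"travel":[0,0,0],"twist":[0,0,0]},{"gripper":6,"travel":[0,0,0],"twist":[0,0,0]}]'
python3 - <<'E'
from h import *
to([.42,.10,.245],[180,0,113.4]);to([.4085,.2437,.245]);o=bot.get_obs();print(o["q"].round(1),o["torque"])
E
```

```text
time: 30.2
ee_pos: [0.6263, 0.0246, 0.2438]
tcp_rot: [-179.8, 0.0, 113.6]
wrist_force: [-0.9, 0.7, -4.7]
opening: 0.0108
grasp_force: 58.6
t 30.2 pos [0.6263 0.0246 0.2438] [-179.8    0.   113.6] to [ 151.7 -158.8   -0.5] [-0.004  0.     0.003] F [-0.9  0.7 -4.7] op 10.8 g 58.6
t 30.2 pos [0.6263 0.0246 0.2438] [-179.8    0.   113.6] to [ 288.  -111.9   -0.7] F [-0.9  0.7 -4.7] op 10.8 g 58.6
[ 2.3 16.6 24.9 98.5 -0.1 68.7] [ 0.00491964 -0.01443932 -0.00559456]
```

```bash
python3 -m crank '[{"gripper":6,"travel":[8,-8,0],"twist":[0,0,0]},{"gripper":6,"travel":[14,-15,0],"twist":[0,0,0]},{"gripper":6,"travel":[20,-21,0],"twist":[0,0,0]},{"gripper":6,"travel":[22,-23,0],"twist":[0,0,0]},{"gripper":6,"travel":[22,-23,0],"twist":[0,0,0]},{"gripper":6,"travel":[22,-23,0],"twist":[0,0,0]},{"gripper":6,"travel":[20,-21,0],"twist":[0,0,0]},{"gripper":6,"travel":[14,-15,0],"twist":[0,0,0]},{"gripper":6,"travel":[10,-10,0],"twist":[0,0,0]},{"gripper":6,"travel":[0,0,0],"twist":[0,0,0]}]'
python3 - <<'E'
from h import *
to([.4085,.2437,.245],[180,0,112.4])
E
```

```text
time: 31.45
ee_pos: [0.4192, 0.1005, 0.2452]
tcp_rot: [-179.9, 0.0, 113.6]
wrist_force: [0.3, -0.5, -5.2]
opening: 0.0108
grasp_force: 58.7
t 31.45 pos [0.4192 0.1005 0.2452] [-179.9    0.   113.6] to [135.5  47.6   0. ] [-0.002  0.001  0.022] F [ 0.3 -0.5 -5.2] op 10.8 g 58.7
```

```bash
python3 -m crank '[{"gripper":6,"travel":[8,3,0],"twist":[0,0,0.02]},{"gripper":6,"travel":[14,5,0],"twist":[0,0,0]},{"gripper":6,"travel":[20,7,0],"twist":[0,0,0]},{"gripper":6,"travel":[25,9,0],"twist":[0,0,0]},{"gripper":6,"travel":[25,9,0],"twist":[0,0,0]},{"gripper":6,"travel":[20,7,0],"twist":[0,0,0]},{"gripper":6,"travel":[14,5,0],"twist":[0,0,0]},{"gripper":6,"travel":[9,3,0],"twist":[0,0,0]},{"gripper":6,"travel":[0,0,0],"twist":[0,0,0]},{"gripper":6,"travel":[0,0,0],"twist":[0,0,0]}]'
python3 - <<'E'
from h import *
to([.5317,.294,.2455],[180,0,112.4]);o=bot.get_obs();print(o["q"].round(1))
import pickle
pickle.dump(cam("top"),open("t2.pkl","wb"))
I=bot.camera("top");cv2.imwrite("pics/top2.png",I[...,::-1]);J=bot.camera("wrist");cv2.imwrite("pics/w20.png",J[...,::-1])
C=cam("wrist");hx=np.array([.926,.378,0]);b=np.array([.615,.328,0])
for r,z in((138,.210),(120,.187),(90,.187),(60,.187)):
    p=proj(C,b-hx*r/1000+[0,0,z]);print(r,p.round(1))
    u,v=int(p[0]),int(p[1])
    if 0<=u<560 and 12<v<408: print([tuple(map(int,J[k,u])) for k in range(v-12,v+13,3)])
E
```

```text
time: 32.7
ee_pos: [0.4126, 0.2429, 0.2449]
tcp_rot: [-179.8, 0.0, 112.4]
wrist_force: [1.2, -0.2, -4.3]
opening: 0.011
grasp_force: 58.7
t 32.7 pos [0.4126 0.2429 0.2449] [-179.8    0.   112.4] to [  1.8 129.5  -1. ] [-0.003  0.001  0.   ] F [ 1.2 -0.2 -4.3] op 11.0 g 58.7
[30.5 -4.3  2.3 96.7 -0.  98.1]
138 [428.  244.9]
[(80, 73, 69), (142, 132, 125), (194, 190, 186), (203, 205, 217), (206, 207, 219), (208, 165, 135), (210, 146, 94), (206, 139, 89), (205, 140, 90)]
120 [441.9 229.9]
[(199, 138, 91), (95, 85, 78), (103, 96, 91), (128, 118, 114), (151, 141, 134), (174, 155, 143), (196, 145, 107), (200, 137, 87), (199, 135, 86)]
90 [489.3 230.2]
[(148, 109, 82), (169, 160, 153), (197, 199, 204), (202, 205, 218), (198, 191, 188), (177, 120, 78), (181, 121, 77), (186, 125, 80), (184, 125, 79)]
60 [536.6 230.4]
[(149, 108, 80), (167, 158, 149), (197, 199, 203), (200, 202, 216), (199, 192, 187), (171, 115, 74), (171, 116, 73), (170, 114, 72), (167, 111, 72)]
```

```bash
python3 -m crank '[{"gripper":6,"travel":[4,0,0],"twist":[0,0,0]},{"gripper":6,"travel":[0,8,0],"twist":[0,0,0]},{"gripper":6,"travel":[0,15,0],"twist":[0,0,0]},{"gripper":6,"travel":[0,20,0],"twist":[0,0,0]},{"gripper":6,"travel":[0,22,0],"twist":[0,0,0]},{"gripper":6,"travel":[0,22,0],"twist":[0,0,0]},{"gripper":6,"travel":[0,20,0],"twist":[0,0,0]},{"gripper":6,"travel":[0,14,0],"twist":[0,0,0]},{"gripper":6,"travel":[0,8,0],"twist":[0,0,0]},{"gripper":6,"travel":[0,0,0],"twist":[0,0,0]},{"gripper":6,"travel":[0,0,0],"twist":[0,0,0]}]'
python3 - <<'E'
from h import *
to([.5317,.294,.198],[180,0,112.4])
E
```

```text
time: 34.17
ee_pos: [0.5301, 0.2962, 0.2445]
tcp_rot: [-179.8, 0.0, 112.4]
wrist_force: [-0.4, -0.3, -3.8]
opening: 0.011
grasp_force: 58.8
t 34.17 pos [0.5301 0.2962 0.2445] [-179.8    0.   112.4] to [-2.6  0.8 46.5] [-0.003  0.001  0.001] F [-0.4 -0.3 -3.8] op 11.0 g 58.8
```

```bash
python3 -m crank '[{"gripper":6,"travel":[0,0,10],"twist":[0,0,0]},{"gripper":6,"travel":[0,0,14],"twist":[0,0,0]},{"gripper":6,"travel":[0,0,10],"twist":[0,0,0]},{"gripper":6,"travel":[0,0,6],"twist":[0,0,0]},{"gripper":6,"travel":[0,0,3],"twist":[0,0,0]},{"gripper":6,"travel":[0,0,2],"twist":[0,0,0]},{"gripper":6,"travel":[0,0,0],"twist":[0,0,0]},{"gripper":6,"travel":[0,0,0],"twist":[0,0,0]}]'
python3 - <<'E'
from h import *
to([.5317,.294,.198],[180,0,112.4])
E
```

```text
time: 35.17
ee_pos: [0.5302, 0.2963, 0.1997]
tcp_rot: [-179.9, 0.0, 112.4]
wrist_force: [-0.1, -0.3, -4.6]
opening: 0.011
grasp_force: 59.0
t 35.17 pos [0.5302 0.2963 0.1997] [-179.9    0.   112.4] to [-2.6  0.5  1.7] [-0.002  0.001  0.001] F [-0.1 -0.3 -4.6] op 11.0 g 59.0
```

Lowering in 1 mm rows until the weight comes off the wrist.

```bash
python3 -m crank '[{"gripper":6,"travel":[0,0,1],"twist":[0,0,0]},{"gripper":6,"travel":[0,0,1],"twist":[0,0,0]},{"gripper":6,"travel":[0,0,0],"twist":[0,0,0]},{"gripper":6,"travel":[0,0,0],"twist":[0,0,0]}]'; python3 -m crank '[{"gripper":6,"travel":[0,0,1],"twist":[0,0,0]},{"gripper":6,"travel":[0,0,0],"twist":[0,0,0]}]'
```

```text
time: 35.67
ee_pos: [0.5303, 0.2962, 0.199]
tcp_rot: [-180.0, 0.0, 112.4]
wrist_force: [-0.9, -1.9, 5.3]
opening: 0.011
grasp_force: 60.5
time: 35.92
ee_pos: [0.5304, 0.2962, 0.1988]
tcp_rot: [180.0, 0.0, 112.4]
wrist_force: [-3.5, -1.8, 9.7]
opening: 0.0108
grasp_force: 61.1
```

```bash
python3 -m crank '[{"gripper":6,"travel":[0,0,-1],"twist":[0,0,0]},{"gripper":6,"travel":[0,0,0],"twist":[0,0,0]},{"gripper":16,"travel":[0,0,0],"twist":[0,0,0]},{"gripper":24,"travel":[0,0,0],"twist":[0,0,0]},{"gripper":34,"travel":[0,0,0],"twist":[0,0,0]},{"gripper":45,"travel":[0,0,0],"twist":[0,0,0]},{"gripper":45,"travel":[0,0,-15],"twist":[0,0,0]},{"gripper":45,"travel":[0,0,-30],"twist":[0,0,0]},{"gripper":45,"travel":[0,0,-40],"twist":[0,0,0]},{"gripper":45,"travel":[0,0,-40],"twist":[0,0,0]},{"gripper":45,"travel":[0,0,0],"twist":[0,0,0]},{"gripper":45,"travel":[0,0,0],"twist":[0,0,0]}]'
python3 - <<'E'
from h import *
to([.5317,.294,.198])
C=cam("wrist");J=bot.camera("wrist");cv2.imwrite("pics/w30.png",J[...,::-1]);w=J.astype(int)
m=((w[...,0]>195)&(w[...,1]>165)&(w[...,2]<190)&(w[...,0]-w[...,2]>50)&(w[...,1]-w[...,2]>30)).astype(np.uint8)
n,l,st,c=cv2.connectedComponentsWithStats(m)
e=proj(C,[.5302,.2962,.228]);print("exp tab top",e)
for k in range(1,n):
    if st[k,4]>80: print("tab?",st[k],c[k],plane(C,*c[k],.228).round(4))
d=(w.max(2)<80);n,l,st,c=cv2.connectedComponentsWithStats(d.astype(np.uint8))
for k in range(1,n):
    if st[k,4]>200: print("dark",st[k],c[k].round(0))
print("jar exp",proj(C,[.5302-.0148,.2962-.0064,.039+.051]),"case exp",proj(C,[.5302+.02,.2962+.0087,.039+.019]))
S=cam("scene");print("scene hanging centre",proj(S,[.53,.295,.1]),"old",proj(S,[.627,.0242,.06]))
I=bot.camera("scene");cv2.imwrite("pics/s30.png",I[...,::-1])
E
```

```text
time: 37.42
ee_pos: [0.5306, 0.2965, 0.3226]
tcp_rot: [-179.9, 0.0, 112.4]
wrist_force: [-0.7, 0.7, -0.8]
opening: 0.0453
grasp_force: 0.0
t 37.42 pos [0.5306 0.2965 0.3226] [-179.9    0.   112.4] to [ -2.6   0.4 124.6] F [-0.7  0.7 -0.8] op 45.3 g 0.0
exp tab top [284.44065317 213.77790165]
tab? [277 208  14  28 352] [283.22727273 220.96306818] [0.5315 0.2906 0.228 ]
dark [354   0  46  19 570] [373.   8.]
dark [256 154  23  31 501] [269. 169.]
dark [    9   265   551   155 36010] [284. 371.]
jar exp [270.25781449 173.4466326 ] case exp [302.60586784 167.20194775]
scene hanging centre [313.56817278 158.17070768] old [270.06055938 239.85950266]
```

```bash
python3 -m crank '[{"gripper":45,"travel":[0,0,-25],"twist":[0,0,0]},{"gripper":45,"travel":[-30,-30,-15],"twist":[0,0,0]},{"gripper":45,"travel":[0,0,0],"twist":[0,0,0]},{"gripper":45,"travel":[0,0,0],"twist":[0,0,0]},{"gripper":45,"travel":[0,0,0],"twist":[0,0,0]},{"gripper":45,"travel":[0,0,0],"twist":[0,0,0]},{"gripper":45,"travel":[0,0,0],"twist":[0,0,0]},{"gripper":45,"travel":[0,0,0],"twist":[0,0,0]},{"gripper":45,"travel":[0,0,0],"twist":[0,0,0]},{"gripper":45,"travel":[0,0,0],"twist":[0,0,0]}]'
python3 - <<'E'
from h import *
for i in range(3):
    C=cam("wrist");J=bot.camera("wrist");w=J.astype(int)
    m=((w[...,0]>195)&(w[...,1]>165)&(w[...,2]<190)&(w[...,0]-w[...,2]>50)&(w[...,1]-w[...,2]>30)).astype(np.uint8)
    n,l,st,c=cv2.connectedComponentsWithStats(m)
    for k in range(1,n):
        if st[k,4]>80: print("tab",st[k],c[k].round(1),plane(C,*c[k],.228).round(4))
    d=(w.max(2)<80);n,l,st,c=cv2.connectedComponentsWithStats(d.astype(np.uint8))
    for k in range(1,n):
        if 200<st[k,4]<2000: print("dark",st[k],c[k].round(0),plane(C,*c[k],.09).round(4))
cv2.imwrite("pics/w31.png",J[...,::-1])
# case: local edges inside caddy
p=proj(C,[.5302+.02,.2962+.0087,.058]).astype(int);print(p,[tuple(map(int,J[p[1],p[0]+k])) for k in range(-20,21,4)])
# caddy rim tilt in scene
I=bot.camera("scene");S=cam("scene")
old=cv2.imread("pics/scene0.png")[...,::-1];print("changed px at old caddy",int((abs(I.astype(int)-old)[220:270,240:300].max(2)>40).sum()))
for nm,q in(("bigjar",(283//1,0)),):pass
dif=(abs(I.astype(int)-old).max(2)>45).astype(np.uint8);dif=cv2.morphologyEx(dif,cv2.MORPH_OPEN,np.ones((3,3)));n,l,st,c=cv2.connectedComponentsWithStats(dif)
print([tuple(map(int,s)) for s in st[1:] if s[4]>25])
E
```

```text
time: 38.78
ee_pos: [0.5143, 0.2573, 0.3626]
tcp_rot: [-179.8, 0.0, 112.4]
wrist_force: [-0.2, -0.1, -0.7]
opening: 0.0452
grasp_force: 0.0
tab [313 157  14  26 298] [319.4 169.8] [0.5311 0.2908 0.228 ]
dark [282 125  27  25 500] [296. 138.] [0.5129 0.2941 0.09  ]
tab [313 157  14  26 299] [319.5 169.8] [0.5312 0.2908 0.228 ]
dark [282 125  27  25 513] [295. 138.] [0.5125 0.2939 0.09  ]
tab [313 157  14  26 297] [319.4 169.8] [0.5311 0.2907 0.228 ]
dark [282 125  27  25 508] [296. 138.] [0.5127 0.2941 0.09  ]
[324 138] [(66, 62, 60), (76, 75, 78), (193, 194, 206), (203, 205, 215), (193, 193, 193), (198, 200, 216), (200, 203, 218), (197, 201, 215), (193, 190, 199), (195, 197, 213), (135, 133, 139)]
changed px at old caddy 2056
[(0, 0, 65, 30, 1043), (104, 0, 15, 6, 63), (105, 0, 40, 24, 430), (147, 0, 15, 11, 129), (290, 0, 39, 11, 277), (81, 3, 34, 14, 220), (278, 6, 59, 85, 2559), (152, 22, 10, 30, 198), (115, 38, 15, 30, 261), (140, 64, 31, 19, 233), (169, 73, 5, 10, 38), (126, 92, 64, 50, 1709), (84, 100, 44, 40, 949), (290, 139, 48, 46, 1349), (314, 182, 9, 6, 34), (244, 222, 54, 54, 1911), (156, 256, 15, 15, 169), (147, 325, 13, 33, 318)]
```

The caddy hangs still with its tab steady, and only the moved things have changed in the scene. I'm handing in.

```bash
python3 -c "
from workcell import bot
print(bot.job_done())"
```

```text
the job is handed in; nothing more can be done
None
```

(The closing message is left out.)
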